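# Set the target marker of a spring scale with a cast bracket

### The job

Hang the cast bracket by its eye on the hook of the bench spring scale, easing its weight onto the spring so that the hook does not drop to its stop, let go and let it come to rest. Then slide the red marker up until its tip is level with the orange pointer, so the next brackets can be checked against it, and let go of it, with the bracket left hanging still. Leave the tape roll, the pen and the green and white plugs where they lie.

Things in the scene. Friction and masses are not known exactly. Their poses are not given: they have to be found in the camera images.
- scale_stand: Bench spring scale, fixed: grey base (x -50 to +115, y +-75, 14 mm high), steel column at the back, blue housing 70 mm wide over the hook (290 to 402 mm above the bench), white face at x = -14 mm. Origin: on the bench, plumb under the hook. x points from the face back to the column (face and hook's mouth look to -x, towards the robot), y left, z up. Under the housing the tool must lean
- hook (a joint): Travel of the steel hook, its rod and the orange pointer in m: 0 = unloaded (top), grows as the hook is pulled down, stop at 0.058. Spring 150 N/m, lightly damped: a hung part bobs for about 2 s. The bracket pulls it down 0.02 to 0.042
- hook_trough (a point): Lowest point inside the hook, on the wire; 238 mm above the bench unloaded, axes as scale_stand. Question-mark hook of 6 mm wire in the stand's x-z plane, open to -x: front tip at x = -18 mm, its top 9 mm above this point; the back bows to x = +19; plumb above, the wire begins again 43 mm up. The eye goes on in +x over the tip, then down
- bracket_neck (a point): Cast-metal bracket, loose, 0.33 to 0.62 kg, 173 mm tall, standing on its foot. This point: low on its upright neck, 50 mm above the underside and just above its centre of mass, the place to grip. Neck 26 mm wide (own y), 12 mm thick (own x), free from 40 to 88 mm up; foot 64x56x16 mm (x, y, z). z up, x along the eye's hole; a half turn about z looks the same
- bracket_eye (a point): Centre of the bracket's eye, 150 mm above its underside (100 mm above bracket_neck): ring of 30 mm inside and 46 mm outside diameter, 12 mm thick, hole along the bracket's x
- bracket_hang (a point): Top of the inside of the eye, 15 mm above bracket_eye (115 mm above bracket_neck): lies on hook_trough when the bracket hangs
- bracket: The same bracket; origin at the middle of the foot's underside, axes as bracket_neck
- pointer_tip (a point): Left end of the orange pointer, which moves with the hook over the white face (5 mm divisions); 365 mm above the bench unloaded
- marker_slide (a joint): Red target marker on its guide rod at the left edge of the face, in m: 0 = bottom, grows upward to 0.046. It stays where it is left (about 1.5 N friction). Marker tip and pointer are level when marker_slide = 0.056 - hook
- marker_tip (a point): Tip of the red marker, beside the pointer's end; it points to the pointer
- marker_tab (a point): Middle of the marker's red thumb tab, the place to grip: 12 mm wide (stand's y), 16 mm tall, standing out from the face from x = -22 to -58 mm in the stand's frame; this point is at x = -44, y = +32 mm, and level with marker_tip
- pen: White and black marker pen, 101 mm long, lying, bystander; origin at its middle, underside
- green_plug: Green connector, 35x28x21 mm, bystander; origin under its middle
- tape_roll: Roll of masking tape lying flat, 101 mm across, 25 mm high, bystander; origin under its middle. It lies in front of the fixed open carton (about x 0.55 to 0.85, y -0.62 to -0.33 m, 0.3 m tall with its flaps), which the arm must clear
- white_plug: White connector with short wires, 57x33x13 mm, bystander; origin under its middle
Mind the look-alikes: they are no part of the job. Leave any blue look-alike of the bracket alone.

How it is judged:
On the way, in this order (a step that is already met when the one before it is completed fails the run):
1. the bracket hangs by its eye in the hook, let go and at rest (distance between bracket_hang and hook_trough below 0.012 m and value of joint hook above 0.015 m and contact force between bracket and the arm below 0.1 N and contact force between bracket and the fingers below 0.1 N and linear speed of bracket below 0.03 m/s), for 0.4 s.
2. the red marker's tip is level with the pointer, within 5 mm (one division) (z of marker_tip in the frame of pointer_tip between -0.005 and 0.005 m and distance between bracket_hang and hook_trough below 0.012 m), for 0.2 s.
At the end, for the whole second after the job is handed in: The bracket hangs upright by its eye in the hook's trough (within 12 mm), at rest (under 30 mm/s), and the red marker's tip is level with the orange pointer within 5 mm (all of step 2 and value of joint hook above 0.015 m and angle between bracket's own z axis and vertical below 0.2 rad and linear speed of bracket below 0.03 m/s); the robot touches nothing.
It fails at once if the hook is pulled or dropped down to its stop (value of joint hook above 0.056 m).
It fails at once if the tape roll is moved more than 20 mm (distance of tape_roll from where it was at the start of the episode above 0.02 m).
It fails at once if the pen is moved more than 20 mm (distance of pen from where it was at the start of the episode above 0.02 m).
It fails at once if the white plug is moved more than 20 mm (distance of white_plug from where it was at the start of the episode above 0.02 m).
It fails at once if the green plug is moved more than 20 mm (distance of green_plug from where it was at the start of the episode above 0.02 m).
It also fails if it takes over 67 s, if anything falls off the work surface, if the arm or the gripper's body presses on something with over 40 N, if the wrist force passes 120 N, or if a joint passes its speed limit or range.

### The arm

A 7-joint arm with a two-finger parallel gripper is mounted at the origin on a cart in front of the work surface, level with it; the furniture and walls round the work are solid. World frame = base frame: x ahead of the robot, y to its left, z up, the work surface at z = 0. Lengths are in m, angles in rad, forces in N, time in s.
With the tool pointing down it reaches from about 0.4 to 0.875 m from the base axis. Payload 19.3 kg.
Tool frame: the origin (TCP) lies midway between the tips of the shut fingers; the grasp point (between the pads) lies 19 mm behind it; z points along the fingers, y is the line along which they close (so a half turn about z gives the same grasp; the last joint's range is limited). The gripper opens to 85 mm and grips with 20 to 120 N. Pads are 22 mm wide; open, the fingers measure 114 mm over their backs; the gripper's body (76 mm by 85 mm) begins 54 mm behind the grasp point. The pads swing forward as they close: fully open they stand 13 mm farther back than shut.
Start: joints at [-1.418, 0.521, -0.036, 1.599, 0.021, 1.021, -0.113], TCP at [0.138, 0.61, 0.203] pointing down, gripper open.
Joint ranges: [-2.91, 2.91], [-0.3, 2.13], [-1.5, 1.42], [0.17, 2.43], [-1.26, 4.41], [0.16, 1.93], [-2.52, 2.52]. Speed limits (rad/s): [1.89, 1.89, 2.39, 2.39, 3.01, 3.01, 3.01].

### API

Orientations are given as a unit quaternion [x, y, z, w].
In Python, from workcell import arm gives the robot as it stands.
- The arm moves only by the tool play_rows, never from a script. Its argument "steps" is a list of rows, each a list of 4 numbers: the shift along the tool's x, y, z in m, then the turn about the tool's z in rad. A call has 1 to 8 rows; each row shifts and turns the commanded pose from where the row before left it, along the tool's axes as they then stand; what a row does not reach is not made up. A row lasts 1/8 s, in which the tool goes at most 62.5 mm and 10.7 degrees, less where a joint would pass 70% of its speed; a pose out of reach is approached as far as the arm can. A call with a gripper value outside its range is refused whole. "hand" is the opening, from 0 (shut) to 1 (fully open), set as the call begins (left out, the last holds). The fingers move at their own pace and stop on an object; the grip force is fixed at half the most. Time passes only in rows, so rows that do not move let the fingers close. It gives the time, the measured TCP pose, the force, the opening and the grip force at its end, in the units of the state.
- arm.read_state(): the state, without advancing time (a new reading comes with each control period).
- arm.capture(name): name is "scene" or "top"; returns a dict with "frame" (420x560x3 uint8, blue, green, red), "depth" (420x560 float32, m along the optical axis (not along the pixel's ray), 0 where there is no reading), "camera_matrix" (3x3 intrinsics, pixels), "k1" (the pictures are not rectified: a ray, as slopes to the right and down, at radius r is drawn at 1 + k1 r^2 times it, then the intrinsics apply), "eye" and "attitude" of the camera in the world. Camera axes: x right, y up, looking along -z (the intrinsics and any distortion apply to the point x, -y, -z); pixel columns grow to the right and rows downward; lengths in m; the calibration is good to about 2 mm. A picture is of the moment at which its call begins.
- arm.finish_job(): hands the job in; it is judged then, once.
The state is a dict: "clock": time; "qpos": joint angles; "qd": joint speeds; "effort": joint torques, N m; "tool_pos": TCP position; "tcp_rot": TCP orientation; "force": force on the tool from outside, world axes, zero at the start; "torque": the same for the moment, N m; "gripper_width": finger opening in m; "gripper_force": force on a finger pad.
Only numpy, scipy, OpenCV 4.12 (cv2) and the standard library are available. Lean on these libraries where they do the work, as an engineer would, in place of code of your own. Each camera call takes 0.05 s, during which the arm holds its last target. There are 200 camera calls.

## Working session

There is one attempt and no reset: what is moved stays moved. The work goes in short steps, Python scripts to look and compute and a tool call to move; the robot and the scene stay as the last step left them, time stands still between calls to the robot, and variables do not carry over. Pictures are saved under pics/ and viewed, at most 10 in all, crops included, and the job is handed in when it is done.

Besides the shell and the picture viewer there is one more tool, called after ">>>" by a JSON object that holds its "method" and its "body", one argument or row to a line. play_rows: Moves the arm, as the interface text tells. Its arguments: {"type":"object","properties":{"steps":{"type":"array"},"hand":{"type":"number"}},"required":["steps"]}

```bash
ls; mkdir -p pics; cat > h.py <<'E'
import numpy as np, cv2
from scipy.spatial.transform import Rotation as R
from workcell import arm
def cap(n,save=None):
    c=arm.capture(n)
    if save: cv2.imwrite('pics/'+save,c['frame'])
    np.savez('last_'+n+'.npz',**{k:np.array(v) for k,v in c.items()})
    return c
def att(c):
    a=np.array(c['attitude']); return a if a.shape==(3,3) else R.from_quat(a).as_matrix()
def ray(c,u,v):
    K=np.array(c['camera_matrix']);k=float(c['k1'])
    p=cv2.undistortPoints(np.array([[[u,v]]],float),K,np.array([k,0,0,0,0.]))[0,0]
    return np.array(c['eye'],float),att(c)@np.array([p[0],-p[1],-1.])
def onz(c,u,v,z):
    e,d=ray(c,u,v); return e+d*(z-e[2])/d[2]
def pt(c,u,v):
    e,d=ray(c,u,v); return e+d*c['depth'][int(v),int(u)]
def cloud(c):
    h,w=c['depth'].shape;K=np.array(c['camera_matrix']);k=float(c['k1'])
    u,v=np.meshgrid(np.arange(w),np.arange(h))
    p=cv2.undistortPoints(np.stack([u,v],-1).reshape(-1,1,2).astype(float),K,np.array([k,0,0,0,0.]))[:,0]
    d=np.c_[p[:,0],-p[:,1],-np.ones(len(p))]@att(c).T
    P=np.array(c['eye'])+d*c['depth'].reshape(-1,1)
    P[c['depth'].ravel()<=0]=np.nan
    return P.reshape(h,w,3)
def tri(c1,a,c2,b):
    e1,d1=ray(c1,*a);e2,d2=ray(c2,*b)
    t=np.linalg.lstsq(np.c_[d1,-d2],e2-e1,rcond=None)[0]
    p,q=e1+d1*t[0],e2+d2*t[1]; return (p+q)/2,np.linalg.norm(p-q)
E
python3 - <<'E'
from h import *
for n in('scene','top'):
    c=cap(n,n+'0.png'); print(n,c['eye'],c['attitude'],c['camera_matrix'],c['k1'])
s=arm.read_state();print(s)
E
```

```text
pics
scene [-0.00343945 -0.73903926  0.91483178] [ 0.43620937 -0.13497746 -0.27442985  0.84628053] [[464.52185472   0.         278.2512912 ]
 [  0.         464.52185472 206.11168718]
 [  0.           0.           1.        ]] 0.04615614424059898
top [0.2947901  0.05287603 1.34872606] [-0.07415154  0.07955197  0.71237113 -0.69332561] [[448.9630061    0.         271.68330629]
 [  0.         448.9630061  212.54077883]
 [  0.           0.           1.        ]] -0.049803162622363555
{'clock': 0.1, 'qpos': array([-1.41819344,  0.52194052, -0.03630578,  1.59994787,  0.02118895,
        1.02107212, -0.1128008 ]), 'qd': array([ 0.00042053, -0.00232482, -0.00097857, -0.00179448,  0.00073891,
       -0.00071456,  0.00040361]), 'effort': array([ 3.83948180e-03, -9.28479052e+01,  1.98427118e+00, -3.70536268e+01,
        1.81522162e-02,  5.23421084e-03, -5.72549061e-05]), 'tool_pos': array([0.13807527, 0.60922974, 0.20289331]), 'tcp_rot': array([ 1.11189228e-01,  9.93799132e-01, -4.91240442e-04, -2.02417040e-05]), 'force': array([-0.07675764, -0.77751128,  0.33746775]), 'torque': array([-0.04233654,  0.01352112,  0.00431863]), 'gripper_force': 0.0, 'gripper_width': 0.08558880894292042}
```

View pics/scene0.png

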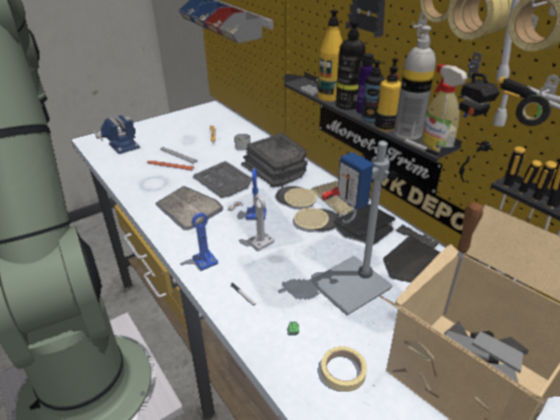

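View pics/top0.png

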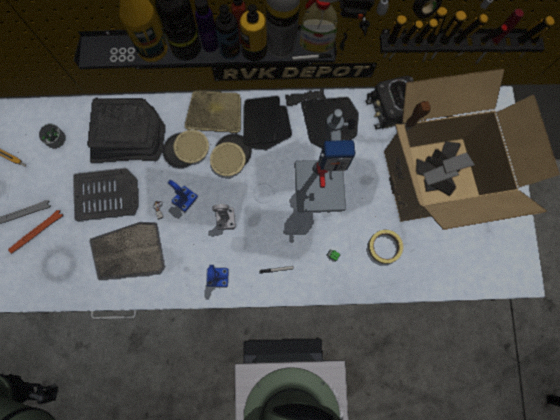

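Scene view: there are three bracket shapes. Two are blue (scene (204,240) and (255,195); top (216,275) and (183,195)) and one is grey metal (scene (261,225); top (224,215)). The grey one fits "cast-metal" and the blue ones are look-alikes. The scale stand is at scene (360,250) / top (325,180), the white plug at top (157,208), the pen at (277,269), the green plug at (334,255) and the tape at (385,247).

```bash
python3 - <<'E'
from h import *
L=lambda n:dict(np.load(f'last_{n}.npz'))
s,t=L('scene'),L('top')
a=cv2.resize(s['frame'][175:260,225:300],(400,453),interpolation=cv2.INTER_CUBIC)
b=cv2.resize(s['frame'][140:315,310:400],(233,453),interpolation=cv2.INTER_CUBIC)
d=cv2.resize(t['frame'][195:240,200:250],(160,144),interpolation=cv2.INTER_CUBIC)
d=cv2.copyMakeBorder(d,0,453-144,0,0,cv2.BORDER_CONSTANT)
cv2.imwrite('pics/crop1.png',np.hstack([a,b,d]))
for n,c in(('scene',s),('top',t)):
    P=cloud(c)
    ctr=onz(c,*((262,243) if n=='scene' else (224,222)),0.01); print(n,'ctr',ctr)
    m=(np.hypot(P[...,0]-ctr[0],P[...,1]-ctr[1])<0.07)
    for lo,hi in((.012,.022),(.04,.09),(.125,.18)):
        q=P[m&(P[...,2]>lo)&(P[...,2]<hi)]
        if len(q): print(lo,len(q),q.mean(0),q.min(0),q.max(0), cv2.minAreaRect((q[:,:2]*1000).astype(np.float32)))
    # stand base top
    q=P[(P[...,2]>.008)&(P[...,2]<.020)&(P[...,0]>.45)&(P[...,0]<.85)&(P[...,1]>-.35)&(P[...,1]<.1)]
    print('base',len(q),cv2.minAreaRect((q[:,:2]*1000).astype(np.float32)))
    # bench z
    q=P[(np.abs(P[...,0]-.5)<.05)&(np.abs(P[...,1]-.0)<.05)]; print('bench',np.nanmedian(q,0))
    hsv=cv2.cvtColor(c['frame'],cv2.COLOR_BGR2HSV)
    bl=(hsv[...,0]>95)&(hsv[...,0]<125)&(hsv[...,1]>120)&(P[...,2]>.27)&(P[...,2]<.42)&(P[...,0]<.85)&(P[...,1]>-.4)&(P[...,1]<.1)
    q=P[bl];print('blue',len(q),q.min(0),q.max(0)); 
    q=P[bl&(P[...,2]>.39)]; 
    if len(q)>5: print('bluetop',len(q),q.mean(0),cv2.minAreaRect((q[:,:2]*1000).astype(np.float32)))
    rd=((hsv[...,0]<8)|(hsv[...,0]>172))&(hsv[...,1]>130)&(P[...,2]>.25)&(P[...,2]<.42)&(P[...,0]<.85)&(P[...,1]>-.4)&(P[...,1]<.1)
    q=P[rd];v,u=np.nonzero(rd)
    if len(q): print('red',len(q),q.mean(0),q.min(0),q.max(0),u.mean(),v.mean())
E
```

```text
scene ctr [0.57253137 0.16615725 0.01      ]
0.012 183 [0.57043659 0.17072945 0.01596101] [0.54291725 0.14517402 0.01204389] [0.60781118 0.2078661  0.02195342] ((576.134033203125, 177.3308868408203), (66.38046264648438, 61.067100524902344), 4.925638198852539)
0.04 103 [0.57367066 0.17388932 0.0638537 ] [0.5680224  0.16395941 0.04078992] [0.58434036 0.19190352 0.08988792] ((575.8374633789062, 178.2362518310547), (15.746135711669922, 27.974702835083008), 4.486534595489502)
0.125 145 [0.57473224 0.17621468 0.15121511] [0.5677147  0.15468791 0.12575565] [0.58476042 0.20276155 0.1733006 ] ((575.6049194335938, 178.7093505859375), (14.496441841125488, 48.94723892211914), 7.985926628112793)
base 2991 ((650.08251953125, -125.00436401367188), (400.1188049316406, 449.3091735839844), 0.0632350891828537)
bench [ 0.48762984  0.00293486 -0.0005511 ]
blue 729 [ 0.62578194 -0.15204935  0.29687886] [ 0.71033547 -0.0819678   0.40462204]
bluetop 356 [ 0.64286291 -0.12158242  0.39982715] ((646.1857299804688, -116.4717025756836), (39.871185302734375, 68.7580337524414), 1.8068583011627197)
red 87 [ 0.60486
[... 687 characters left out ...]
526615] [0.58411192 0.20228814 0.17826776] ((576.9996337890625, 180.811767578125), (12.026007652282715, 43.77336883544922), 3.5957281589508057)
base 2564 ((650.507080078125, -125.79434204101562), (448.8297119140625, 398.5327453613281), 89.66633605957031)
bench [ 4.99488077e-01 -5.19508730e-04 -3.88203713e-04]
blue 493 [ 0.07164128 -0.14566391  0.30968694] [0.69120656 0.01436978 0.40656691]
bluetop 471 [ 0.64775083 -0.11185851  0.40120169] ((648.8167114257812, -111.95828247070312), (38.37028884887695, 66.96498107910156), 1.0429750680923462)
red 108 [ 0.59340303 -0.08897034  0.31740216] [ 0.07399391 -0.33716424  0.27141588] [0.77474453 0.01709269 0.37218257] 325.212962962963 183.80555555555554
```

View pics/crop1.png

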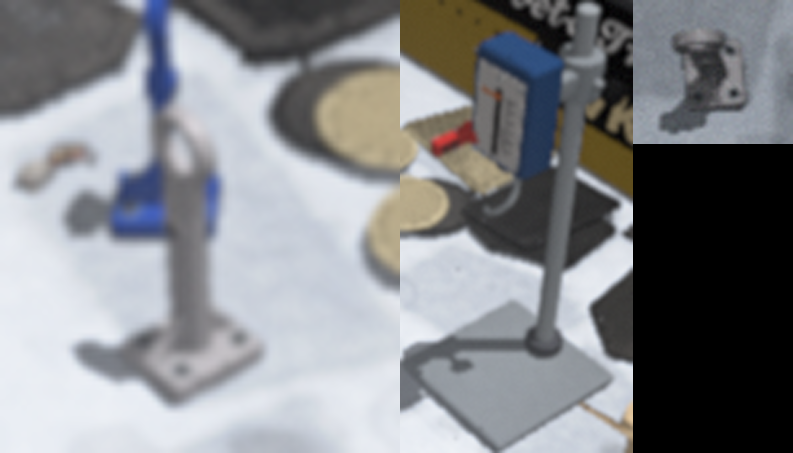

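The crop shows the grey cast bracket with foot, neck and eye, clear of the blue one behind it. The stand's hook mouth faces the robot, the pointer is orange and the marker tab is red. The tool has to lean, but the rows only turn it about its own z, so first I'll see what the arm does near its limits.

>>> {"method": "play_rows", "body": {
  "steps": [
    [0, 0, -0.06, 0],
    [0, 0, -0.06, 0],
    [0, 0, -0.06, 0],
    [0, 0, -0.06, 0],
    [0, 0, -0.06, 0],
    [0, 0, -0.06, 0]
  ],
  "hand": 1
}}

```text
clock: 0.85
tool_pos: [0.138, 0.609, 0.5654]
tcp_rot: [0.111, 0.994, -0.0, 0.0]
force: [-0.8, 0.5, 0.1]
gripper_width: 0.0856
gripper_force: 0.0
```

>>> {"method": "play_rows", "body": {
  "steps": [
    [0, 0, -0.06, 0],
    [0, 0, -0.06, 0],
    [0, 0, -0.06, 0],
    [0, 0, 0, 0]
  ]
}}

```text
clock: 1.35
tool_pos: [0.1324, 0.5812, 0.655]
tcp_rot: [0.113, 0.992, 0.051, 0.004]
force: [0.3, 0.1, 0.3]
gripper_width: 0.0854
gripper_force: 0.0
```

```bash
cat > st.py <<'E'
from h import *
s=arm.read_state();print({k:np.round(s[k],3) for k in('clock','qpos','tool_pos','tcp_rot','force','gripper_width','gripper_force')}); print(np.round(R.from_quat(s['tcp_rot']).as_matrix(),3))
E
python3 st.py
```

```text
{'clock': np.float64(1.35), 'qpos': array([-1.703,  0.372,  0.504,  0.769, -0.204,  1.933,  0.025]), 'tool_pos': array([0.132, 0.581, 0.655]), 'tcp_rot': array([0.113, 0.992, 0.051, 0.004]), 'force': array([0.295, 0.096, 0.33 ]), 'gripper_width': np.float64(0.085), 'gripper_force': np.float64(0.0)}
[[-0.975  0.223  0.02 ]
 [ 0.224  0.969  0.101]
 [ 0.003  0.103 -0.995]]
```

>>> {"method": "play_rows", "body": {
  "steps": [
    [0, 0, 0.06, 0],
    [0, 0, 0.06, 0],
    [0, 0, 0, 0]
  ]
}}

```text
clock: 1.72
tool_pos: [0.1336, 0.5923, 0.5296]
tcp_rot: [0.112, 0.993, 0.044, 0.004]
force: [0.2, 0.1, 2.2]
gripper_width: 0.0854
gripper_force: 0.0
```

```bash
python3 st.py
```

```text
{'clock': np.float64(1.725), 'qpos': array([-1.768,  0.319,  0.488,  1.154, -0.154,  1.614,  0.024]), 'tool_pos': array([0.134, 0.592, 0.53 ]), 'tcp_rot': array([0.112, 0.993, 0.044, 0.004]), 'force': array([0.219, 0.134, 2.191]), 'gripper_width': np.float64(0.085), 'gripper_force': np.float64(0.0)}
[[-0.975  0.223  0.017]
 [ 0.223  0.971  0.087]
 [ 0.003  0.089 -0.996]]
```

>>> {"method": "play_rows", "body": {
  "steps": [
    [-0.041, -0.0345, -0.005, 0],
    [-0.041, -0.0345, -0.005, 0],
    [-0.041, -0.0345, -0.005, 0],
    [-0.041, -0.0345, -0.005, 0],
    [-0.041, -0.0345, -0.005, 0],
    [-0.041, -0.0345, -0.005, 0],
    [-0.041, -0.0345, -0.005, 0]
  ]
}}

```text
clock: 2.6
tool_pos: [0.3616, 0.2905, 0.5481]
tcp_rot: [0.113, 0.992, 0.051, 0.005]
force: [1.2, 0.1, 0.2]
gripper_width: 0.0856
gripper_force: 0.0
```

>>> {"method": "play_rows", "body": {
  "steps": [
    [-0.041, -0.0345, -0.005, 0],
    [-0.041, -0.0345, -0.005, 0],
    [-0.041, -0.0345, -0.005, 0],
    [-0.041, -0.0345, -0.005, 0],
    [-0.041, -0.0345, -0.005, 0],
    [-0.041, -0.0345, -0.005, 0],
    [-0.041, -0.0345, -0.005, -0.11],
    [0, 0, 0, -0.11]
  ]
}}

```text
clock: 3.6
tool_pos: [0.5839, -0.01, 0.5568]
tcp_rot: [0.008, 0.999, 0.046, 0.01]
force: [-0.3, 0.3, -0.0]
gripper_width: 0.0853
gripper_force: 0.0
```

```bash
python3 st.py
```

```text
{'clock': np.float64(3.6), 'qpos': array([-0.556,  0.409,  0.925,  1.08 , -0.429,  1.795,  1.785]), 'tool_pos': array([ 0.584, -0.01 ,  0.557]), 'tcp_rot': array([0.008, 0.999, 0.046, 0.01 ]), 'force': array([-0.296,  0.329, -0.003]), 'gripper_width': np.float64(0.085), 'gripper_force': np.float64(0.0)}
[[-1.     0.015  0.021]
 [ 0.017  0.996  0.092]
 [-0.02   0.092 -0.996]]
```

>>> {"method": "play_rows", "body": {
  "steps": [
    [-0.01, 0, -0.06, 0],
    [-0.01, 0, -0.06, 0],
    [-0.01, 0, -0.06, 0],
    [-0.01, 0, -0.06, 0]
  ]
}}

```text
clock: 4.1
tool_pos: [0.5931, -0.012, 0.64]
tcp_rot: [0.003, 0.998, 0.046, 0.034]
force: [-0.2, -0.2, -0.7]
gripper_width: 0.0853
gripper_force: 0.0
```

```bash
python3 st.py
```

```text
{'clock': np.float64(4.1), 'qpos': array([-0.073,  0.36 ,  0.09 ,  0.78 , -0.132,  1.934,  1.525]), 'tool_pos': array([ 0.593, -0.012,  0.64 ]), 'tcp_rot': array([0.003, 0.998, 0.046, 0.034]), 'force': array([-0.182, -0.2  , -0.687]), 'gripper_width': np.float64(0.085), 'gripper_force': np.float64(0.0)}
[[-0.998  0.002  0.067]
 [ 0.009  0.996  0.091]
 [-0.067  0.091 -0.994]]
```

>>> {"method": "play_rows", "body": {
  "steps": [
    [-0.01, 0, -0.06, 0],
    [-0.01, 0, -0.06, 0],
    [-0.015, 0, -0.06, 0],
    [-0.015, 0, -0.06, 0],
    [-0.02, 0, -0.058, 0],
    [-0.02, 0, -0.058, 0],
    [-0.02, 0, -0.058, 0],
    [-0.02, 0, -0.058, 0]
  ]
}}

```text
clock: 5.1
tool_pos: [0.5465, -0.0331, 0.8215]
tcp_rot: [0.011, 0.975, 0.05, 0.216]
force: [-0.3, -0.4, 0.2]
gripper_width: 0.0854
gripper_force: 0.0
```

```bash
python3 st.py
```

```text
{'clock': np.float64(5.1), 'qpos': array([-0.11 ,  0.2  ,  0.224,  0.577, -0.191,  1.933,  1.541]), 'tool_pos': array([ 0.546, -0.033,  0.822]), 'tcp_rot': array([0.011, 0.975, 0.05 , 0.216]), 'force': array([-0.333, -0.398,  0.196]), 'gripper_width': np.float64(0.085), 'gripper_force': np.float64(0.0)}
[[-0.906 -0.     0.423]
 [ 0.043  0.995  0.092]
 [-0.421  0.102 -0.901]]
```

>>> {"method": "play_rows", "body": {
  "steps": [
    [-0.03, 0, -0.053, 0],
    [-0.03, 0, -0.053, 0],
    [-0.035, 0, -0.05, 0],
    [-0.035, 0, -0.05, 0],
    [-0.035, 0, -0.05, 0],
    [-0.04, 0, -0.046, 0],
    [-0.04, 0, -0.046, 0]
  ]
}}

```text
clock: 5.98
tool_pos: [0.5215, -0.0523, 0.9626]
tcp_rot: [0.018, 0.928, 0.051, 0.369]
force: [0.1, -0.7, -0.2]
gripper_width: 0.0855
gripper_force: 0.0
```

```bash
python3 st.py
```

```text
{'clock': np.float64(5.975), 'qpos': array([-0.053,  0.197,  0.359,  0.268, -0.361,  1.933,  1.544]), 'tool_pos': array([ 0.522, -0.052,  0.963]), 'tcp_rot': array([0.018, 0.928, 0.051, 0.369]), 'force': array([ 0.14 , -0.653, -0.195]), 'gripper_width': np.float64(0.085), 'gripper_force': np.float64(0.0)}
[[-0.727 -0.005  0.686]
 [ 0.07   0.994  0.082]
 [-0.683  0.108 -0.723]]
```

>>> {"method": "play_rows", "body": {
  "steps": [
    [-0.042, 0, -0.044, 0],
    [-0.042, 0, -0.044, 0],
    [-0.045, 0, -0.04, 0],
    [-0.045, 0, -0.04, 0]
  ]
}}

```text
clock: 6.48
tool_pos: [0.4956, -0.0622, 1.0152]
tcp_rot: [0.022, 0.903, 0.053, 0.426]
force: [-0.0, -0.4, -0.7]
gripper_width: 0.0853
gripper_force: 0.0
```

```bash
python3 st.py
```

```text
{'clock': np.float64(6.475), 'qpos': array([-0.05 ,  0.213,  0.872,  0.17 , -0.857,  1.933,  1.58 ]), 'tool_pos': array([ 0.496, -0.062,  1.015]), 'tcp_rot': array([0.022, 0.903, 0.053, 0.426]), 'force': array([-0.005, -0.355, -0.657]), 'gripper_width': np.float64(0.085), 'gripper_force': np.float64(0.0)}
[[-0.636 -0.006  0.772]
 [ 0.084  0.993  0.077]
 [-0.767  0.114 -0.631]]
```

```bash
python3 - <<'E'
from h import *
for n in('scene','top'):
    c=dict(np.load(f'last_{n}.npz'));P=cloud(c)
    hsv=cv2.cvtColor(c['frame'],cv2.COLOR_BGR2HSV)
    b=(hsv[...,0]>100)&(hsv[...,0]<130)&(hsv[...,1]>100)&(P[...,2]<.19)&(P[...,2]>.008)&(P[...,0]>.3)&(P[...,0]<.8)&(P[...,1]>.05)&(P[...,1]<.4)
    k,l,st,_=cv2.connectedComponentsWithStats(b.astype(np.uint8))
    for i in range(1,k):
        if st[i,4]>40:
            q=P[l==i]; print(n,st[i],np.round(q.min(0),3),np.round(q.max(0),3))
            for lo,hi in((.005,.025),(.12,.18)):
                w=q[(q[:,2]>lo)&(q[:,2]<hi)]
                if len(w)>5: print(lo,cv2.minAreaRect((w[:,:2]*1000).astype(np.float32)))
    for nm,(u,v) in {'wplug':(157,208),'pen':(277,269),'green':(334,255)}.items():
        if n=='top': print(nm,onz(c,u,v,.01))
E
```

```text
scene [252 169   6  26  88] [0.624 0.284 0.092] [0.657 0.318 0.174]
0.12 ((639.9182739257812, 301.89080810546875), (47.142826080322266, 11.310630798339844), 49.38765335083008)
scene [246 207  10  12  78] [0.603 0.285 0.008] [0.636 0.331 0.04 ]
0.005 ((623.4683837890625, 308.59490966796875), (43.0925407409668, 29.348957061767578), 57.13964080810547)
scene [193 213  24  56 498] [0.371 0.169 0.009] [0.423 0.226 0.175]
0.005 ((396.47589111328125, 196.85826110839844), (57.18568420410156, 50.084503173828125), 86.90635681152344)
0.12 ((397.60784912109375, 201.7107391357422), (14.864068031311035, 39.62953567504883), 89.23808288574219)
top [168 180  29  31 380] [0.604 0.269 0.009] [0.681 0.343 0.176]
0.005 ((642.4530639648438, 305.9421081542969), (55.36484146118164, 62.26071548461914), 51.27722930908203)
0.12 ((641.066650390625, 304.4898376464844), (38.01121520996094, 12.073692321777344), 51.19191360473633)
top [207 265  21  22 358] [0.372 0.176 0.01 ] [0.426 0.235 0.176]
0.005 ((399.3169860839844, 205.40768432617188), (59.789306640625, 54.047874450683594), 89.96060180664062)
0.12 ((399.16204833984375, 205.7931365966797), (11.523564338684082, 42.05693817138672), 87.80646514892578)
wplug [0.61450846 0.38969966 0.01      ]
pen [0.41858387 0.02739446 0.01      ]
green [ 0.4556351  -0.14467963  0.01      ]
```

```bash
cat > to.py <<'E'
# usage: to.py gx gy gz [back] [turn] : shift for the grasp point to reach g, backed off along the tool z
import sys
from h import *
a=[float(v) for v in sys.argv[1:]]; s=arm.read_state()
M=R.from_quat(s['tcp_rot']).as_matrix(); turn=a[4] if len(a)>4 else 0
M2=M@R.from_euler('z',turn).as_matrix()
tgt=np.array(a[:3])+M2[:,2]*(.019-(a[3] if len(a)>3 else 0))
d=tgt-s['tool_pos']; dt=M2.T@d
print('clock',s['clock'],'tcp',np.round(s['tool_pos'],4),'grasp',np.round(s['tool_pos']-.019*M[:,2],4),'world d',np.round(d,4),'tool d',np.round(dt,4),'len',round(np.linalg.norm(d),3))
print('q',np.round(s['qpos'],2),'F',np.round(s['force'],1),'w',np.round(s['gripper_width'],4)); print(np.round(M2,3))
E
python3 to.py .576 .18 .15 .12 -.148
```

```text
clock 6.475 tcp [ 0.4956 -0.0622  1.0152] grasp [ 0.4809 -0.0636  1.0272] world d [ 0.0025  0.2344 -0.8015] tool d [0.6054 0.2335 0.5256] len 0.835
q [-0.05  0.21  0.87  0.17 -0.86  1.93  1.58] F [-0.  -0.4 -0.7] w 0.0853
[[-0.628 -0.1    0.772]
 [-0.063  0.995  0.077]
 [-0.776 -0.001 -0.631]]
```

>>> {"method": "play_rows", "body": {
  "steps": [
    [0, 0, 0, -0.148],
    [0.043, 0.0165, 0.0375, 0],
    [0.043, 0.0165, 0.0375, 0],
    [0.043, 0.0165, 0.0375, 0],
    [0.043, 0.0165, 0.0375, 0],
    [0.043, 0.0165, 0.0375, 0],
    [0.043, 0.0165, 0.0375, 0],
    [0.043, 0.0165, 0.0375, 0]
  ]
}}

```text
clock: 7.48
tool_pos: [0.4682, 0.0027, 0.8692]
tcp_rot: [0.024, 0.906, 0.08, 0.415]
force: [0.7, 0.0, 1.6]
gripper_width: 0.0853
gripper_force: 0.0
```

```bash
python3 to.py .576 .18 .15 .12 
```

```text
clock 7.475 tcp [0.4682 0.0027 0.8692] grasp [4.538e-01 3.000e-04 8.814e-01] world d [ 0.0315  0.1647 -0.6543] tool d [0.487  0.0536 0.4649] len 0.675
q [-0.55 -0.3   0.22  1.15  0.18  1.41  1.25] F [0.7 0.  1.6] w 0.0853
[[-0.654 -0.022  0.756]
 [ 0.111  0.986  0.125]
 [-0.748  0.165 -0.643]]
```

```bash
python3 to.py .576 .18 .15 .06 -.217
```

```text
clock 7.475 tcp [0.4682 0.0027 0.8692] grasp [4.538e-01 3.000e-04 8.814e-01] world d [ 0.0768  0.1722 -0.6928] tool d [0.4641 0.1572 0.5249] len 0.718
q [-0.55 -0.3   0.22  1.15  0.18  1.41  1.25] F [0.7 0.  1.6] w 0.0853
[[-0.634 -0.162  0.756]
 [-0.104  0.987  0.125]
 [-0.766  0.    -0.643]]
```

>>> {"method": "play_rows", "body": {
  "steps": [
    [0, 0, 0.04, -0.11],
    [0, 0, 0.04, -0.107],
    [0.037, 0.013, 0.04, 0],
    [0.037, 0.013, 0.04, 0],
    [0.037, 0.013, 0.04, 0],
    [0.037, 0.013, 0.04, 0]
  ]
}}

```text
clock: 8.22
tool_pos: [0.5486, 0.0653, 0.601]
tcp_rot: [-0.071, 0.904, 0.033, 0.421]
force: [1.5, 1.3, 0.9]
gripper_width: 0.0857
gripper_force: 0.0
```

```bash
python3 to.py .576 .18 .15 .12
```

```text
clock 8.225 tcp [0.5486 0.0653 0.601 ] grasp [0.5342 0.063  0.6132] world d [-0.0489  0.1026 -0.386 ] tool d [0.3164 0.1089 0.2236] len 0.402
q [-0.38 -0.29  0.06  1.85  0.21  0.72  1.31] F [1.5 1.3 0.9] w 0.0857
[[-0.635 -0.156  0.756]
 [-0.1    0.988  0.12 ]
 [-0.766  0.    -0.643]]
```

>>> {"method": "play_rows", "body": {
  "steps": [
    [0.045, 0.0155, 0.032, 0],
    [0.045, 0.0155, 0.032, 0],
    [0.045, 0.0155, 0.032, 0],
    [0.045, 0.0155, 0.032, 0]
  ]
}}

```text
clock: 8.72
tool_pos: [0.5261, 0.1158, 0.4054]
tcp_rot: [-0.07, 0.903, 0.027, 0.424]
force: [1.4, -0.5, 1.1]
gripper_width: 0.0851
gripper_force: 0.0
```

```bash
python3 to.py .576 .18 .15 .12
```

```text
clock 8.725 tcp [0.5261 0.1158 0.4054] grasp [0.5116 0.1137 0.4175] world d [-0.027   0.0533 -0.1908] tool d [0.1583 0.0587 0.1071] len 0.2
q [-0.01 -0.19 -0.42  2.27  0.71  0.26  0.66] F [ 1.4 -0.5  1.1] w 0.0851
[[-0.631 -0.149  0.762]
 [-0.103  0.989  0.108]
 [-0.769 -0.01  -0.639]]
```

>>> {"method": "play_rows", "body": {
  "steps": [
    [0.022, 0.008, 0.015, 0],
    [0.022, 0.008, 0.015, 0],
    [0.022, 0.008, 0.015, 0],
    [0, 0, 0, 0]
  ]
}}

```text
clock: 9.22
tool_pos: [0.5203, 0.1264, 0.3488]
tcp_rot: [-0.068, 0.903, 0.02, 0.424]
force: [0.3, -1.4, 0.0]
gripper_width: 0.085
gripper_force: 0.0
```

```bash
python3 to.py .576 .18 .15 .12
```

```text
clock 9.225 tcp [0.5203 0.1264 0.3488] grasp [0.5059 0.1246 0.361 ] world d [-0.0214  0.0442 -0.1341] tool d [0.1119 0.0495 0.0737] len 0.143
q [ 0.3  -0.11 -0.78  2.36  1.43  0.23 -0.13] F [ 0.3 -1.4  0. ] w 0.085
[[-0.632 -0.139  0.763]
 [-0.105  0.99   0.093]
 [-0.768 -0.021 -0.64 ]]
```

>>> {"method": "play_rows", "body": {
  "steps": [
    [0.015, 0.006, 0.02, 0],
    [0.015, 0.006, 0.02, 0],
    [0.015, 0.006, 0.02, 0],
    [0, 0, 0, 0]
  ]
}}

```text
clock: 9.72
tool_pos: [0.5341, 0.1442, 0.2762]
tcp_rot: [-0.068, 0.904, 0.019, 0.421]
force: [-0.8, 0.6, 0.6]
gripper_width: 0.0854
gripper_force: 0.0
```

```bash
python3 to.py .576 .18 .15 .06
```

```text
clock 9.725 tcp [0.5341 0.1442 0.2762] grasp [0.5197 0.1424 0.2884] world d [ 0.0107  0.0321 -0.0998] tool d [0.0661 0.0326 0.0753] len 0.105
q [ 0.22  0.13 -0.87  2.42  1.94  0.5  -0.67] F [-0.8  0.6  0.6] w 0.0854
[[-0.636 -0.139  0.759]
 [-0.107  0.99   0.091]
 [-0.765 -0.023 -0.644]]
```

>>> {"method": "play_rows", "body": {
  "steps": [
    [0, 0.033, 0, 0.03],
    [0.03, 0, 0.025, 0],
    [0.035, 0, 0.03, 0],
    [0, 0, 0, 0]
  ]
}}

```text
clock: 10.22
tool_pos: [0.5322, 0.1791, 0.2186]
tcp_rot: [-0.068, 0.91, 0.011, 0.408]
force: [-0.5, 0.1, 0.7]
gripper_width: 0.0854
gripper_force: 0.0
```

```bash
python3 to.py .576 .18 .15 0
```

```text
clock 10.225 tcp [0.5322 0.1791 0.2186] grasp [0.5181 0.1777 0.2312] world d [ 0.0579  0.0023 -0.0812] tool d [ 0.0221 -0.0025  0.0973] len 0.1
q [ 0.33  0.47 -1.26  2.42  1.88  0.94 -0.61] F [-0.5  0.1  0.7] w 0.0854
[[-0.657 -0.132  0.742]
 [-0.115  0.991  0.075]
 [-0.745 -0.036 -0.666]]
```

>>> {"method": "play_rows", "body": {
  "steps": [
    [0.007, -0.001, 0.032, 0],
    [0.007, -0.001, 0.032, 0],
    [0.007, -0.001, 0.032, 0],
    [0, 0, 0, 0.03]
  ]
}}

```text
clock: 10.72
tool_pos: [0.5926, 0.1805, 0.1435]
tcp_rot: [-0.055, 0.909, 0.015, 0.412]
force: [0.4, -0.3, 1.1]
gripper_width: 0.0856
gripper_force: 0.0
```

```bash
python3 to.py .576 .18 .15 0; python3 - <<'E'
from h import *
c=cap('scene'); d=cap('top')
a=cv2.resize(c['frame'][130:270,150:330],(480,373),interpolation=cv2.INTER_CUBIC)
b=cv2.resize(d['frame'][160:300,160:280],(320,373),interpolation=cv2.INTER_CUBIC)
cv2.imwrite('pics/g1.png',np.hstack([a,b]))
E
```

```text
clock 10.725 tcp [0.5926 0.1805 0.1435] grasp [0.5784 0.1792 0.1561] world d [-0.0024  0.0008 -0.0061] tool d [0.0061 0.0012 0.0023] len 0.007
q [ 0.24  0.75 -1.11  2.36  2.12  1.09 -0.67] F [ 0.4 -0.3  1.1] w 0.0856
[[-0.654 -0.112  0.748]
 [-0.087  0.994  0.073]
 [-0.751 -0.017 -0.66 ]]
```

View pics/g1.png

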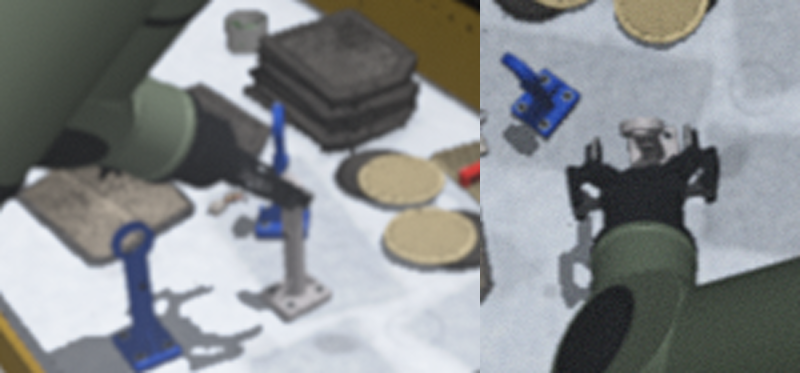

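The open fingers straddle the eye (left panel (290,195), right panel (645,140)), and the wrist is clear of the blue bracket. I'll grip the eye for a moment to carry the bracket away from the blue one, then regrip it on the neck.

>>> {"method": "play_rows", "body": {
  "steps": [
    [0.006, 0.001, 0.002, 0],
    [0, 0, 0, 0],
    [0, 0, 0, 0],
    [0, 0, 0, 0],
    [0, 0, 0, 0],
    [0, 0, 0, 0]
  ],
  "hand": 0
}}

```text
clock: 11.58
tool_pos: [0.589, 0.1827, 0.1371]
tcp_rot: [-0.055, 0.909, 0.017, 0.412]
force: [-0.5, -0.6, 1.0]
gripper_width: -0.0001
gripper_force: 0.3
```

```bash
python3 to.py .576 .18 .15 0; python3 - <<'E'
from h import *
c=cap('scene'); d=cap('top')
a=cv2.resize(c['frame'][160:260,220:320],(400,400),interpolation=cv2.INTER_CUBIC)
b=cv2.resize(d['frame'][180:260,180:260],(400,400),interpolation=cv2.INTER_CUBIC)
cv2.imwrite('pics/g2.png',np.hstack([a,b]))
E
```

```text
clock 11.575 tcp [0.589  0.1827 0.1371] grasp [0.5748 0.1813 0.1496] world d [ 0.0012 -0.0013  0.0004] tool d [-0.001  -0.0014  0.0005] len 0.002
q [ 0.23  0.77 -1.11  2.37  2.13  1.11 -0.69] F [-0.5 -0.6  1. ] w -0.0001
[[-0.654 -0.114  0.748]
 [-0.085  0.993  0.077]
 [-0.752 -0.013 -0.66 ]]
```

View pics/g2.png

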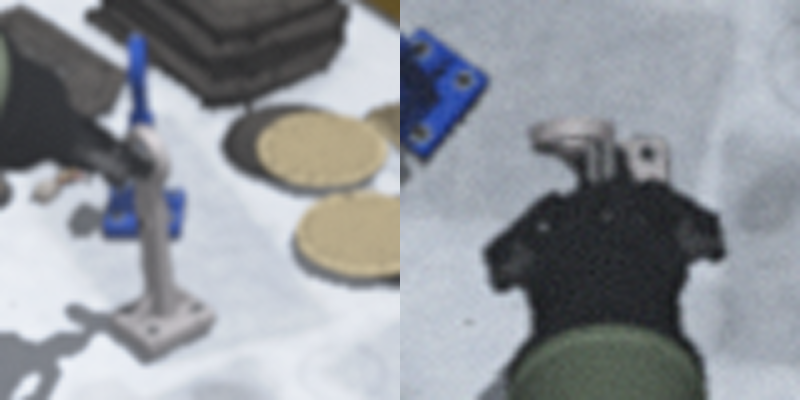

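```bash
cat > br.py <<'E'
from h import *
import sys
for n in('scene','top'):
    c=cap(n);P=cloud(c); hsv=cv2.cvtColor(c['frame'],cv2.COLOR_BGR2HSV)
    x0,y0=float(sys.argv[1]),float(sys.argv[2])
    m=(np.hypot(P[...,0]-x0,P[...,1]-y0)<.075)&(hsv[...,1]<70)&(hsv[...,2]>75)
    for lo,hi in((.012,.02),(.03,.06),(.06,.09),(.09,.12),(.125,.15),(.15,.185)):
        q=P[m&(P[...,2]>lo)&(P[...,2]<hi)]
        if len(q)>5: 
            r=cv2.minAreaRect((q[:,:2]*1000).astype(np.float32)); print(n,lo,len(q),np.round(q.mean(0),3),np.round(q.min(0),3),np.round(q.max(0),3),np.round(r[0]),np.round(r[1]),round(r[2],1))
E
python3 br.py .58 .185
```

```text
scene 0.012 123 [0.57  0.172 0.017] [0.542 0.151 0.012] [0.607 0.21  0.02 ] [575. 180.] [64. 60.] 2.3
scene 0.03 77 [0.572 0.179 0.043] [0.553 0.167 0.031] [0.595 0.196 0.06 ] [574. 180.] [34. 25.] 41.0
scene 0.06 63 [0.574 0.182 0.075] [0.569 0.17  0.061] [0.584 0.201 0.09 ] [576. 186.] [15. 30.] 3.9
scene 0.09 71 [0.574 0.184 0.106] [0.567 0.173 0.09 ] [0.588 0.203 0.12 ] [574. 187.] [19. 25.] 40.0
scene 0.125 33 [0.575 0.182 0.136] [0.57  0.172 0.125] [0.584 0.199 0.15 ] [574. 184.] [13. 28.] 34.1
scene 0.15 88 [0.572 0.182 0.166] [0.548 0.16  0.15 ] [0.586 0.212 0.182] [572. 182.] [58. 28.] 63.3
top 0.012 31 [0.597 0.169 0.018] [0.582 0.156 0.012] [0.61  0.186 0.02 ] [595. 171.] [29. 29.] 5.9
top 0.125 20 [0.576 0.202 0.139] [0.573 0.193 0.133] [0.581 0.215 0.144] [577. 204.] [ 7. 22.] 6.0
top 0.15 119 [0.574 0.191 0.171] [0.551 0.166 0.151] [0.587 0.218 0.184] [568. 192.] [35. 50.] 4.9
```

>>> {"method": "play_rows", "body": {
  "steps": [
    [0, 0, -0.015, 0],
    [0, 0, -0.02, 0],
    [0, 0, -0.025, 0],
    [0, 0, -0.03, 0],
    [0, 0, 0, 0]
  ]
}}

```text
clock: 12.4
tool_pos: [0.5323, 0.1798, 0.2009]
tcp_rot: [-0.053, 0.911, 0.014, 0.408]
force: [0.4, 0.8, 0.8]
gripper_width: 0.0
gripper_force: 0.0
```

```bash
python3 br.py .58 .185;python3 to.py .576 .18 .15 0
```

```text
scene 0.012 167 [0.57  0.172 0.016] [0.542 0.146 0.012] [0.608 0.21  0.02 ] [573. 180.] [64. 59.] 7.4
scene 0.03 66 [0.571 0.176 0.044] [0.558 0.163 0.03 ] [0.589 0.196 0.059] [574. 179.] [25. 24.] 51.2
scene 0.06 61 [0.573 0.175 0.075] [0.568 0.163 0.06 ] [0.583 0.192 0.09 ] [572. 177.] [14. 26.] 30.1
scene 0.09 67 [0.572 0.175 0.106] [0.565 0.165 0.092] [0.589 0.196 0.12 ] [575. 179.] [26. 23.] 56.8
scene 0.125 69 [0.573 0.181 0.138] [0.568 0.158 0.125] [0.582 0.201 0.15 ] [575. 179.] [43. 13.] 86.4
scene 0.15 72 [0.574 0.174 0.164] [0.566 0.157 0.15 ] [0.584 0.203 0.177] [574. 180.] [15. 46.] 10.2
top 0.012 166 [0.574 0.176 0.016] [0.545 0.153 0.012] [0.608 0.211 0.02 ] [576. 183.] [63. 56.] 2.9
top 0.03 14 [0.569 0.183 0.04 ] [0.561 0.169 0.031] [0.578 0.194 0.057] [569. 180.] [12. 26.] 14.8
top 0.09 12 [0.571 0.183 0.103] [0.567 0.17  0.091] [0.581 0.193 0.117] [572. 180.] [ 8. 26.] 24.3
top 0.125 29 [0.574 0.184 0.137] [0.57  0.163 0.127] [0.578 0.201 0.144] [574. 182.] [ 9. 38.] 0.2
top 0.15 76 [0.576 0.181 0.167] [0.57  0.161 0.151] [0.583 0.202 0.174] [577. 182.] [13. 42.] 0.6
clock 12.5 tcp [0.532  0.1827 0.2015] grasp [0.5179 0.1813 0.2141] world d [ 0.0581 -0.0013 -0.0641] tool d [ 0.0096 -0.0068  0.0857] len 0.087
q [ 0.41  0.73 -1.5   2.43  1.88  1.24 -0.55] F [ 0.3 -0.7 -0.2] w -0.0001
[[-0.66  -0.112  0.743]
 [-0.086  0.994  0.074]
 [-0.747 -0.015 -0.665]]
```

>>> {"method": "play_rows", "body": {
  "steps": [
    [0, 0, 0, 0.02],
    [0, 0, 0, 0],
    [0, 0, 0, 0],
    [0, 0, 0, 0]
  ],
  "hand": 1
}}

```text
clock: 13.0
tool_pos: [0.5321, 0.1821, 0.2008]
tcp_rot: [-0.045, 0.912, 0.02, 0.408]
force: [0.2, -0.3, 0.3]
gripper_width: 0.0721
gripper_force: 0.0
```

```bash
python3 to.py .585 .182 .142 0
```

```text
clock 13.0 tcp [0.5321 0.1821 0.2008] grasp [0.518  0.1808 0.2135] world d [ 0.067   0.0012 -0.0715] tool d [ 0.0088 -0.0052  0.0974] len 0.098
q [ 0.41  0.73 -1.49  2.43  1.88  1.24 -0.57] F [ 0.2 -0.3  0.3] w 0.0721
[[-0.663 -0.098  0.742]
 [-0.066  0.995  0.072]
 [-0.746 -0.001 -0.666]]
```

>>> {"method": "play_rows", "body": {
  "steps": [
    [0, -0.005, 0.0, 0],
    [0.003, 0, 0.032, 0],
    [0.003, 0, 0.033, 0],
    [0.003, 0, 0.033, 0],
    [0, 0, 0, 0]
  ]
}}

```text
clock: 13.62
tool_pos: [0.601, 0.1833, 0.1274]
tcp_rot: [-0.044, 0.912, 0.019, 0.406]
force: [-0.3, 0.1, 0.5]
gripper_width: 0.0853
gripper_force: 0.0
```

```bash
python3 to.py .585 .182 .142 0; python3 br.py .58 .185 | grep 0.15
```

```text
clock 13.625 tcp [0.601  0.1833 0.1274] grasp [0.5869 0.182  0.1401] world d [-0.0019  0.      0.0019] tool d [-0.0001  0.0002 -0.0026] len 0.003
q [ 0.34  0.94 -1.29  2.33  2.12  1.26 -0.54] F [-0.3  0.1  0.5] w 0.0853
[[-0.666 -0.095  0.74 ]
 [-0.065  0.995  0.07 ]
 [-0.743 -0.001 -0.669]]
scene 0.15 62 [0.572 0.155 0.168] [0.554 0.118 0.151] [0.582 0.219 0.177] [571. 167.] [101.  23.] 83.2
top 0.012 57 [0.591 0.178 0.015] [0.574 0.156 0.012] [0.608 0.211 0.02 ] [590. 183.] [29. 53.] 10.5
top 0.15 127 [0.57  0.181 0.171] [0.518 0.123 0.154] [0.583 0.236 0.185] [561. 184.] [ 49. 118.] 21.5
```

>>> {"method": "play_rows", "body": {
  "steps": [
    [0, 0, 0, 0],
    [0, 0, 0, 0],
    [0, 0, 0, 0],
    [0, 0, 0, 0],
    [0, 0, 0, 0]
  ],
  "hand": 0
}}

```text
clock: 14.35
tool_pos: [0.601, 0.1844, 0.1305]
tcp_rot: [-0.045, 0.911, 0.019, 0.409]
force: [-2.3, 0.7, 9.2]
gripper_width: 0.0429
gripper_force: 59.9
```

>>> {"method": "play_rows", "body": {
  "steps": [
    [-0.01, 0, -0.009, 0],
    [-0.01, 0, -0.009, 0],
    [-0.01, 0, -0.009, 0],
    [-0.004, -0.02, 0.004, 0],
    [-0.005, -0.03, 0.006, 0],
    [-0.005, -0.03, 0.006, 0],
    [-0.005, -0.028, 0.006, 0],
    [-0.003, -0.016, 0.003, 0]
  ]
}}

```text
clock: 15.35
tool_pos: [0.6462, 0.0617, 0.1702]
tcp_rot: [-0.044, 0.912, 0.018, 0.408]
force: [0.7, 0.8, -4.2]
gripper_width: 0.043
gripper_force: 61.8
```

```bash
python3 to.py .62 .06 .15 0; python3 br.py .62 .06
```

```text
clock 15.35 tcp [0.6462 0.0617 0.1702] grasp [0.6321 0.0604 0.1828] world d [-0.0121 -0.0004 -0.0328] tool d [0.0325 0.0008 0.0129] len 0.035
q [ 0.72  0.84 -1.34  2.28  2.12  0.95 -0.29] F [ 0.7  0.8 -4.2] w 0.043
[[-0.664 -0.095  0.742]
 [-0.065  0.995  0.069]
 [-0.745 -0.002 -0.667]]
scene 0.03 276 [0.614 0.048 0.053] [0.588 0.026 0.039] [0.654 0.086 0.06 ] [621.  57.] [65. 60.] 3.3
scene 0.06 95 [0.617 0.053 0.073] [0.592 0.043 0.06 ] [0.644 0.069 0.09 ] [618.  56.] [24. 47.] 63.5
scene 0.09 68 [0.619 0.053 0.105] [0.615 0.043 0.09 ] [0.627 0.068 0.119] [618.  55.] [11. 25.] 22.6
scene 0.125 62 [0.617 0.052 0.139] [0.609 0.042 0.126] [0.634 0.067 0.15 ] [618.  53.] [20. 25.] 49.7
scene 0.15 55 [0.619 0.051 0.161] [0.614 0.037 0.15 ] [0.629 0.069 0.18 ] [618.  53.] [16. 28.] 27.9
top 0.03 26 [0.642 0.05  0.055] [0.632 0.033 0.05 ] [0.652 0.081 0.06 ] [641.  57.] [20. 47.] 1.9
top 0.15 25 [0.622 0.058 0.175] [0.616 0.04  0.156] [0.627 0.073 0.183] [622.  57.] [10. 33.] 5.7
```

>>> {"method": "play_rows", "body": {
  "steps": [
    [0.01, 0, 0.009, 0],
    [0.01, 0, 0.009, 0],
    [0.007, 0, 0.006, 0],
    [0.003, 0, 0.0025, 0],
    [0, 0, 0, 0]
  ]
}}

```text
clock: 16.08
tool_pos: [0.6464, 0.0653, 0.1307]
tcp_rot: [-0.045, 0.911, 0.02, 0.409]
force: [-3.2, 0.8, 12.2]
gripper_width: 0.0428
gripper_force: 63.1
```

```bash
python3 to.py .62 .06 .15 0; python3 br.py .62 .06 | grep -E "0.012|0.03 "
```

```text
clock 16.075 tcp [0.6464 0.0653 0.1307] grasp [0.6322 0.0639 0.1434] world d [-0.0122 -0.0039  0.0066] tool d [ 0.0034 -0.0027 -0.0138] len 0.014
q [ 0.67  0.94 -1.29  2.3   2.23  1.02 -0.34] F [-3.2  0.8 12.2] w 0.0428
[[-0.661 -0.099  0.744]
 [-0.067  0.995  0.073]
 [-0.747 -0.001 -0.664]]
scene 0.012 196 [0.614 0.054 0.016] [0.586 0.032 0.012] [0.652 0.089 0.02 ] [619.  61.] [64. 58.] 3.2
scene 0.03 78 [0.616 0.057 0.045] [0.603 0.046 0.03 ] [0.629 0.077 0.06 ] [619.  59.] [25. 24.] 48.9
top 0.012 24 [0.641 0.054 0.016] [0.629 0.039 0.012] [0.652 0.085 0.019] [638.  61.] [21. 47.] 7.9
```

>>> {"method": "play_rows", "body": {
  "steps": [
    [0, 0, 0, 0],
    [0, 0, 0, 0],
    [0, 0, 0, 0],
    [0, 0, 0, 0],
    [0, 0, 0, 0],
    [0, 0, -0.02, 0],
    [0, 0, 0, 0]
  ],
  "hand": 1
}}

```text
clock: 17.05
tool_pos: [0.6304, 0.0622, 0.1434]
tcp_rot: [-0.045, 0.912, 0.019, 0.408]
force: [0.7, 0.2, 0.3]
gripper_width: 0.0857
gripper_force: 0.0
```

```bash
python3 to.py .622 .062 .055 0; python3 br.py .62 .06 | grep -E "0.012|0.03|0.06 |0.09 "
```

```text
clock 17.05 tcp [0.6304 0.0622 0.1434] grasp [0.6163 0.0608 0.156 ] world d [ 0.0057  0.0012 -0.101 ] tool d [0.0715 0.0008 0.0716] len 0.101
q [ 0.7   0.9  -1.32  2.33  2.2   1.01 -0.35] F [0.7 0.2 0.3] w 0.0857
[[-0.663 -0.097  0.742]
 [-0.067  0.995  0.071]
 [-0.746 -0.002 -0.666]]
scene 0.012 200 [0.613 0.054 0.016] [0.585 0.031 0.012] [0.651 0.09  0.02 ] [618.  61.] [64. 58.] 3.6
scene 0.03 72 [0.615 0.058 0.043] [0.601 0.049 0.03 ] [0.638 0.073 0.059] [619.  59.] [20. 31.] 59.1
scene 0.06 74 [0.617 0.057 0.075] [0.611 0.046 0.06 ] [0.628 0.074 0.09 ] [616.  58.] [14. 27.] 30.8
scene 0.09 79 [0.616 0.056 0.106] [0.608 0.045 0.09 ] [0.627 0.076 0.12 ] [614.  60.] [17. 29.] 22.0
top 0.012 84 [0.629 0.063 0.016] [0.61  0.037 0.012] [0.652 0.091 0.02 ] [631.  64.] [40. 55.] 1.7
top 0.03 7 [0.614 0.062 0.042] [0.61  0.052 0.033] [0.616 0.076 0.06 ] [613.  64.] [24.  7.] 89.6
```

>>> {"method": "play_rows", "body": {
  "steps": [
    [0.0143, 0, 0.0143, 0],
    [0.0143, 0, 0.0143, 0],
    [0.0143, 0.001, 0.0143, 0],
    [0.0143, 0, 0.0143, 0],
    [0.0143, 0, 0.0143, 0],
    [0, 0, 0, 0]
  ]
}}

```text
clock: 17.9
tool_pos: [0.6357, 0.0639, 0.04]
tcp_rot: [-0.044, 0.912, 0.019, 0.406]
force: [-0.5, -0.0, 0.9]
gripper_width: 0.0855
gripper_force: 0.0
```

```bash
python3 to.py .622 .062 .055 0; python3 br.py .62 .06 | grep -E "0.15 |0.09 "
```

```text
clock 17.9 tcp [0.6357 0.0639 0.04  ] grasp [0.6217 0.0625 0.0527] world d [ 0.0003 -0.0005  0.0023] tool d [-0.0019 -0.0005 -0.0013] len 0.002
q [ 0.61  1.15 -1.17  2.33  2.45  1.16 -0.42] F [-0.5 -0.   0.9] w 0.0855
[[-0.666 -0.097  0.74 ]
 [-0.065  0.995  0.071]
 [-0.743 -0.001 -0.669]]
top 0.06 34 [0.605 0.055 0.081] [0.583 0.005 0.061] [0.616 0.116 0.09 ] [604.  61.] [ 28. 111.] 10.1
top 0.09 35 [0.589 0.058 0.103] [ 0.567 -0.004  0.091] [0.616 0.118 0.12 ] [592.  58.] [ 48. 123.] 3.1
top 0.15 70 [0.62  0.064 0.168] [0.613 0.043 0.155] [0.627 0.084 0.177] [620.  64.] [41. 14.] 89.0
```

>>> {"method": "play_rows", "body": {
  "steps": [
    [0, 0, 0, 0],
    [0, 0, 0, 0],
    [0, 0, 0, 0],
    [0, 0, 0, 0],
    [0, 0, 0, 0],
    [0, 0, 0, 0]
  ],
  "hand": 0
}}

```text
clock: 18.75
tool_pos: [0.6361, 0.0641, 0.0423]
tcp_rot: [-0.045, 0.912, 0.019, 0.408]
force: [-3.3, 1.8, 6.5]
gripper_width: 0.0231
gripper_force: 58.4
```

>>> {"method": "play_rows", "body": {
  "steps": [
    [-0.007, 0, -0.0065, 0],
    [-0.01, 0.0007, -0.019, 0],
    [-0.01, 0.0007, -0.019, 0],
    [-0.01, 0.0007, -0.019, 0],
    [-0.01, 0.0007, -0.019, 0],
    [0, 0, 0, 0]
  ]
}}

```text
clock: 19.5
tool_pos: [0.606, 0.0633, 0.1332]
tcp_rot: [-0.045, 0.912, 0.018, 0.408]
force: [0.9, 0.5, -4.5]
gripper_width: 0.0231
gripper_force: 59.3
```

```bash
python3 to.py .622 .062 .055 0; python3 br.py .59 .063; python3 - <<'E'
from h import *
for n in('scene','top'):
    c=dict(np.load(f'last_{n}.npz'));P=cloud(c)
    for lo,hi in((.225,.24),(.24,.255),(.255,.27),(.27,.286)):
        q=P[(P[...,2]>lo)&(P[...,2]<hi)&(np.hypot(P[...,0]-.641,P[...,1]+.113)<.035)]
        if len(q): print(n,lo,len(q),np.round(np.median(q,0),4),np.round(q.min(0),3),np.round(q.max(0),3))
E
```

```text
clock 19.5 tcp [0.606  0.0633 0.1332] grasp [0.5919 0.0619 0.1458] world d [ 0.0301  0.0001 -0.0908] tool d [ 0.0478 -0.0026  0.0829] len 0.096
q [ 0.69  0.92 -1.32  2.4   2.23  1.07 -0.41] F [ 0.9  0.5 -4.5] w 0.0231
[[-0.663 -0.097  0.743]
 [-0.067  0.995  0.07 ]
 [-0.746 -0.003 -0.666]]
scene 0.09 329 [0.582 0.05  0.106] [0.555 0.031 0.092] [0.624 0.087 0.12 ] [589.  58.] [54. 70.] 87.2
scene 0.125 37 [0.587 0.05  0.134] [0.574 0.041 0.125] [0.596 0.063 0.15 ] [583.  53.] [23. 19.] 17.2
scene 0.15 78 [0.582 0.047 0.172] [0.528 0.009 0.153] [0.595 0.072 0.185] [564.  40.] [71. 30.] 38.0
top 0.09 110 [0.59  0.066 0.107] [0.56  0.037 0.096] [0.621 0.092 0.12 ] [590.  65.] [55. 60.] 88.3
top 0.15 35 [0.577 0.051 0.171] [0.541 0.024 0.159] [0.593 0.085 0.184] [574.  47.] [71. 37.] 62.8
scene 0.225 21 [ 0.6403 -0.1154  0.2376] [ 0.625 -0.119  0.234] [ 0.654 -0.112  0.24 ]
scene 0.24 25 [ 0.654  -0.1154  0.2441] [ 0.622 -0.118  0.24 ] [ 0.662 -0.11   0.252]
scene 0.255 8 [ 0.6577 -0.1156  0.2606] [ 0.654 -0.117  0.257] [ 0.662 -0.114  0.265]
scene 0.27 4 [ 0.6372 -0.1162  0.2829] [ 0.635 -0.117  0.27 ] [ 0.651 -0.114  0.285]
top 0.225 11 [ 0.6382 -0.1124  0.2368] [ 0.633 -0.115  0.233] [ 0.645 -0.11   0.239]
top 0.24 10 [ 0.6288 -0.1127  0.2425] [ 0.623 -0.115  0.24 ] [ 0.646 -0.11   0.25 ]
```

>>> {"method": "play_rows", "body": {
  "steps": [
    [0.0013, -0.02, -0.0014, 0],
    [0.0019, -0.029, -0.002, 0],
    [0.0019, -0.029, -0.002, 0],
    [0.0019, -0.029, -0.002, 0],
    [0.0019, -0.029, -0.002, 0],
    [0.0013, -0.02, -0.0014, 0],
    [0.0013, -0.018, -0.0014, 0],
    [0, 0, 0, 0]
  ]
}}

```text
clock: 20.6
tool_pos: [0.6059, -0.1128, 0.1306]
tcp_rot: [-0.043, 0.912, 0.019, 0.407]
force: [-0.0, 1.0, -3.3]
gripper_width: 0.0231
gripper_force: 59.4
```

```bash
cat > eye.py <<'E'
from h import *
import sys
x0,y0=float(sys.argv[1]),float(sys.argv[2])
for n in('scene','top'):
    c=cap(n);P=cloud(c);hsv=cv2.cvtColor(c['frame'],cv2.COLOR_BGR2HSV)
    g=(hsv[...,1]<90)&(hsv[...,2]>60)
    def sh(nm,m):
        q=P[m]
        if len(q)>3:
            r=cv2.minAreaRect((q[:,:2]*1000).astype(np.float32))
            print(n,nm,len(q),np.round(np.median(q,0),4),np.round(q.min(0),3),np.round(q.max(0),3),np.round(r[0],1),np.round(r[1]),round(r[2]))
    near=(np.abs(P[...,0]-x0)<.03)&(np.abs(P[...,1]-y0)<.035)
    for lo,hi in ((.19,.21),(.21,.225),(.225,.25),(.25,.28)): sh('eye%.3f'%lo,near&g&(P[...,2]>lo)&(P[...,2]<hi))
    sh('foot',(np.hypot(P[...,0]-x0,P[...,1]-y0)<.05)&(P[...,2]>.04)&(P[...,2]<.112)&g)
    sh('hook',(np.hypot(P[...,0]-.641,P[...,1]+.113)<.03)&(P[...,2]>.225)&(P[...,2]<.245)&(P[...,0]>x0+.027))
E
python3 to.py .59 -.113 .14 0; python3 eye.py .59 -.113
python3 - <<'E'
from h import *
c=dict(np.load('last_scene.npz'));d=dict(np.load('last_top.npz'))
a=cv2.resize(c['frame'][140:290,270:400],(416,480),interpolation=cv2.INTER_CUBIC)
b=cv2.resize(d['frame'][120:240,270:360],(360,480),interpolation=cv2.INTER_CUBIC)
cv2.imwrite('pics/h1.png',np.hstack([a,b]))
E
```

```text
clock 20.6 tcp [ 0.6059 -0.1128  0.1306] grasp [ 0.5918 -0.1141  0.1433] world d [-0.0018  0.0011 -0.0033] tool d [0.0036 0.0013 0.001 ] len 0.004
q [ 1.15  0.89 -1.26  2.34  2.38  0.66 -0.18] F [-0.   1.  -3.3] w 0.0231
[[-0.665 -0.094  0.741]
 [-0.063  0.996  0.069]
 [-0.744 -0.001 -0.668]]
scene eye0.190 76 [ 0.585  -0.1218  0.2001] [ 0.578 -0.132  0.19 ] [ 0.595 -0.104  0.21 ] [ 585.  -118.9] [12. 28.] 19
scene eye0.210 57 [ 0.5858 -0.1194  0.2191] [ 0.583 -0.133  0.21 ] [ 0.598 -0.106  0.225] [ 590.7 -119.4] [15. 27.] 1
scene eye0.225 98 [ 0.5866 -0.1118  0.2357] [ 0.583 -0.142  0.225] [ 0.597 -0.097  0.249] [ 590.2 -119.6] [14. 45.] 1
scene eye0.250 80 [ 0.5889 -0.1233  0.2574] [ 0.584 -0.139  0.25 ] [ 0.597 -0.1    0.263] [ 590.4 -119.3] [13. 39.] 2
scene foot 374 [ 0.5768 -0.1281  0.1039] [ 0.555 -0.147  0.09 ] [ 0.623 -0.088  0.111] [ 588.5 -116. ] [65. 57.] 4
scene hook 36 [ 0.6419 -0.1154  0.24  ] [ 0.622 -0.118  0.233] [ 0.663 -0.111  0.244] [ 642.6 -114.8] [41.  6.] 2
top eye0.190 11 [ 0.5847 -0.115   0.1946] [ 0.583 -0.127  0.19 ] [ 0.588 -0.108  0.209] [ 584.8 -117.3] [ 5. 19.] 3
top eye0.210 16 [ 0.5891 -0.1174  0.2238] [ 0.586 -0.125  0.22 ] [ 0.595 -0.106  0.225] [ 590.3 -115.7] [18.  9.] 88
top eye0.225 39 [ 0.5883 -0.1194  0.2317] [ 0.585 -0.138  0.225] [ 0.597 -0.092  0.249] [ 589.  -114.7] [46. 11.] 84
top eye0.250 74 [ 0.5916 -0.1122  0.2576] [ 0.586 -0.134  0.251] [ 0.598 -0.095  0.265] [ 592.  -114.5] [12. 39.] 2
top foot 140 [ 0.5914 -0.0995  0.1041] [ 0.562 -0.141  0.091] [ 0.622 -0.083  0.112] [ 589.2 -106.8] [72. 47.] 19
top hook 19 [ 0.6368 -0.1122  0.2391] [ 0.623 -0.116  0.235] [ 0.647 -0.11   0.244] [ 634.9 -113.1] [23.  6.] 1
```

View pics/h1.png

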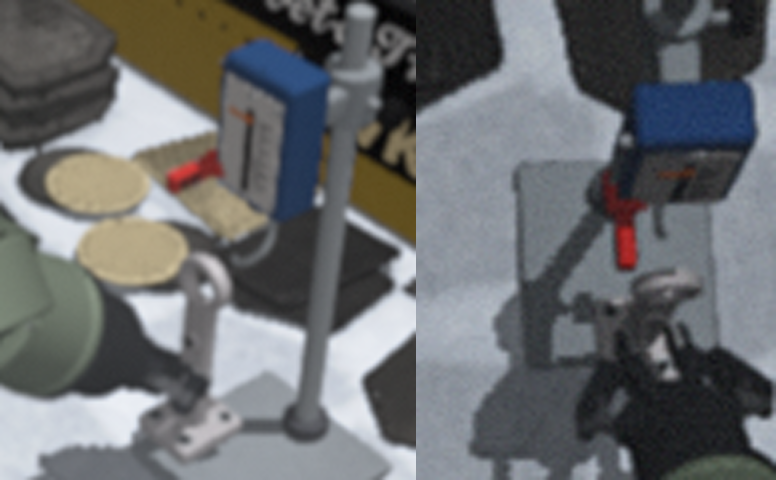

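The ring stands upright just in front of the hook tip (left (207,265), hook at (262,235)), about 3 mm to the right of it. I'll shift it left and thread it on.

>>> {"method": "play_rows", "body": {
  "steps": [
    [0, 0.003, 0, 0],
    [-0.0083, -0.001, 0.0093, 0],
    [-0.0083, -0.001, 0.0093, 0],
    [-0.0083, -0.001, 0.0093, 0],
    [-0.0083, -0.001, 0.0093, 0],
    [0, 0, 0, 0]
  ]
}}

```text
clock: 21.45
tool_pos: [0.6566, -0.1071, 0.1318]
tcp_rot: [-0.045, 0.912, 0.019, 0.408]
force: [-0.7, 0.8, -3.2]
gripper_width: 0.0227
gripper_force: 59.3
```

```bash
python3 to.py .641 -.113 .14 0; python3 eye.py .641 -.113
```

```text
clock 21.45 tcp [ 0.6566 -0.1071  0.1318] grasp [ 0.6425 -0.1084  0.1445] world d [-0.0015 -0.0046 -0.0045] tool d [ 0.0046 -0.0044  0.0015] len 0.007
q [ 1.06  0.9  -1.21  2.23  2.33  0.63 -0.13] F [-0.7  0.8 -3.2] w 0.0227
[[-0.663 -0.097  0.742]
 [-0.066  0.995  0.071]
 [-0.745 -0.002 -0.667]]
scene eye0.190 77 [ 0.6361 -0.1175  0.1983] [ 0.612 -0.132  0.19 ] [ 0.646 -0.099  0.21 ] [ 633.2 -122. ] [40. 23.] 55
scene eye0.210 56 [ 0.6361 -0.1151  0.2173] [ 0.633 -0.128  0.21 ] [ 0.647 -0.099  0.225] [ 640.1 -113.3] [14. 30.] 2
scene eye0.225 120 [ 0.6374 -0.1158  0.2381] [ 0.62  -0.136  0.226] [ 0.659 -0.09   0.25 ] [ 639.8 -114.2] [38. 35.] 55
scene eye0.250 91 [ 0.64   -0.1166  0.2583] [ 0.633 -0.134  0.25 ] [ 0.664 -0.094  0.27 ] [ 641.2 -116.2] [30. 33.] 52
scene foot 352 [ 0.627  -0.1216  0.1049] [ 0.604 -0.139  0.09 ] [ 0.672 -0.081  0.112] [ 638.5 -109.9] [66. 59.] 6
top eye0.190 11 [ 0.6334 -0.1124  0.1968] [ 0.614 -0.126  0.192] [ 0.638 -0.107  0.205] [ 628.5 -121.2] [27. 14.] 44
top eye0.210 9 [ 0.637  -0.1094  0.2204] [ 0.635 -0.125  0.216] [ 0.643 -0.102  0.224] [ 639.7 -113.1] [ 8. 23.] 6
top eye0.225 37 [ 0.639  -0.1131  0.2308] [ 0.623 -0.134  0.226] [ 0.645 -0.101  0.249] [ 639.2 -116.4] [22. 29.] 38
top eye0.250 23 [ 0.6377 -0.1172  0.2595] [ 0.635 -0.132  0.25 ] [ 0.642 -0.102  0.266] [ 638.7 -116.9] [ 5. 29.] 3
top foot 116 [ 0.642  -0.0903  0.1053] [ 0.614 -0.135  0.09 ] [ 0.669 -0.079  0.111] [ 642.5 -107.1] [69. 42.] 71
```

>>> {"method": "play_rows", "body": {
  "steps": [
    [0.0074, 0, 0.0067, 0],
    [0.0074, 0, 0.0067, 0],
    [0.0074, 0, 0.0067, 0],
    [0.0074, 0, 0.0067, 0],
    [0, 0, 0, 0],
    [0, 0, 0, 0]
  ]
}}

```text
clock: 22.3
tool_pos: [0.6562, -0.1073, 0.092]
tcp_rot: [-0.045, 0.912, 0.019, 0.408]
force: [-0.6, -0.7, 0.3]
gripper_width: 0.0233
gripper_force: 59.6
```

```bash
python3 to.py .641 -.113 .1 0; python3 eye.py .641 -.113 | grep eye; for i in 1; do python3 -c "
from h import *
c=dict(np.load('last_scene.npz'));P=cloud(c);h=cv2.cvtColor(c['frame'],cv2.COLOR_BGR2HSV)
o=(h[...,0]>5)&(h[...,0]<22)&(h[...,1]>110)&(P[...,2]>.29)&(P[...,2]<.40)&(abs(P[...,0]-.62)<.04)&(abs(P[...,1]+.11)<.05)
v,u=np.nonzero(o);print('ptr',len(u),u.mean(),v.mean(),P[o].mean(0))
r=((h[...,0]<5)|(h[...,0]>172))&(h[...,1]>130)&(P[...,2]>.28)&(P[...,2]<.40)&(abs(P[...,0]-.6)<.06)&(abs(P[...,1]+.09)<.06)
print('red',r.sum(),P[r].mean(0),P[r].min(0),P[r].max(0))
"; done
```

```text
clock 22.3 tcp [ 0.6562 -0.1073  0.092 ] grasp [ 0.6421 -0.1086  0.1047] world d [-0.0011 -0.0044 -0.0047] tool d [ 0.0045 -0.0042  0.002 ] len 0.006
q [ 1.04  1.01 -1.18  2.24  2.43  0.7  -0.15] F [-0.6 -0.7  0.3] w 0.0233
[[-0.664 -0.097  0.742]
 [-0.066  0.995  0.071]
 [-0.745 -0.001 -0.667]]
scene eye0.190 61 [ 0.6365 -0.1287  0.1994] [ 0.632 -0.136  0.19 ] [ 0.648 -0.091  0.21 ] [ 640.  -113.4] [15. 45.] 2
scene eye0.210 100 [ 0.6374 -0.1172  0.2186] [ 0.62  -0.134  0.21 ] [ 0.659 -0.097  0.225] [ 640.  -115.2] [30. 31.] 52
scene eye0.225 21 [ 0.6567 -0.1155  0.2376] [ 0.638 -0.119  0.225] [ 0.662 -0.11   0.249] [ 650.1 -114.7] [ 7. 24.] 86
scene eye0.250 31 [ 0.6403 -0.1164  0.2659] [ 0.635 -0.119  0.252] [ 0.654 -0.112  0.278] [ 644.3 -116.4] [ 6. 18.] 80
top eye0.190 9 [ 0.6376 -0.13    0.2038] [ 0.636 -0.133  0.191] [ 0.642 -0.121  0.21 ] [ 638.6 -127.3] [ 6. 12.] 3
top eye0.210 58 [ 0.6413 -0.1131  0.2197] [ 0.622 -0.13   0.21 ] [ 0.654 -0.101  0.225] [ 641.  -113.6] [25. 28.] 50
top eye0.225 4 [ 0.6383 -0.1092  0.2261] [ 0.634 -0.114  0.225] [ 0.642 -0.109  0.227] [ 637.6 -110.5] [10.  3.] 29
ptr 7 341.2857142857143 188.71428571428572 [ 0.61685295 -0.10608739  0.33301774]
red 91 [ 0.60438234 -0.08514539  0.31455638] [ 0.58342675 -0.09349954  0.30667237] [ 0.63325642 -0.07170439  0.31869951]
```

>>> {"method": "play_rows", "body": {
  "steps": [
    [0.0023, 0, 0.002, 0],
    [0.0022, 0, 0.002, 0],
    [0, 0, 0, 0],
    [0, 0, 0, 0]
  ]
}}

```text
clock: 22.9
tool_pos: [0.656, -0.1073, 0.0857]
tcp_rot: [-0.045, 0.912, 0.019, 0.408]
force: [0.2, -0.2, 0.6]
gripper_width: 0.0226
gripper_force: 59.6
```

```bash
python3 - <<'E'
from h import *
f=[]
for i in range(6): arm.capture('top'); f.append(arm.read_state()['force'])
print(np.mean(f,0),np.std(f,0))
E
```

```text
[ 0.12947718 -0.47797465  1.15125142] [0.38344164 0.21144109 0.8078281 ]
```

>>> {"method": "play_rows", "body": {
  "steps": [
    [0, 0, 0, 0],
    [0, 0, 0, 0],
    [0, 0, 0, 0],
    [0, 0, 0, 0]
  ],
  "hand": 0.8
}}

```text
clock: 23.7
tool_pos: [0.6559, -0.1074, 0.0856]
tcp_rot: [-0.045, 0.912, 0.019, 0.408]
force: [-0.3, -0.3, -0.7]
gripper_width: 0.0681
gripper_force: 0.0
```

>>> {"method": "play_rows", "body": {
  "steps": [
    [0, 0, -0.015, 0],
    [0, 0, -0.025, 0],
    [0, 0, -0.03, 0],
    [0, 0, -0.02, 0],
    [0, 0, 0, 0]
  ]
}}

```text
clock: 24.32
tool_pos: [0.5883, -0.1145, 0.1466]
tcp_rot: [-0.045, 0.912, 0.018, 0.408]
force: [-0.2, -0.4, -0.6]
gripper_width: 0.0683
gripper_force: 0.0
```

```bash
cat > look.py <<'E'
from h import *
import sys
c=cap('scene');d=cap('top')
a=cv2.resize(c['frame'][140:290,270:400],(416,480),interpolation=cv2.INTER_CUBIC)
b=cv2.resize(d['frame'][120:240,270:360],(360,480),interpolation=cv2.INTER_CUBIC)
cv2.imwrite('pics/'+sys.argv[1],np.hstack([a,b]))
E
python3 look.py h2.png; python3 to.py .595 -.082 .3 0; python3 eye.py .641 -.113
```

```text
clock 24.425 tcp [ 0.5893 -0.1142  0.1458] grasp [ 0.5752 -0.1155  0.1585] world d [0.0198 0.0335 0.1415] tool d [-0.1208  0.0312 -0.0773] len 0.147
q [ 1.19  0.85 -1.29  2.37  2.37  0.63 -0.18] F [0.7 0.3 0.3] w 0.0684
[[-0.664 -0.096  0.742]
 [-0.066  0.995  0.07 ]
 [-0.745 -0.002 -0.667]]
scene eye0.190 63 [ 0.6366 -0.1269  0.1988] [ 0.633 -0.137  0.19 ] [ 0.648 -0.091  0.21 ] [ 638.9 -113.9] [14. 46.] 7
scene eye0.210 102 [ 0.6371 -0.1175  0.2198] [ 0.622 -0.135  0.211] [ 0.659 -0.097  0.225] [ 638.  -118.3] [32. 31.] 53
scene eye0.225 23 [ 0.6568 -0.1158  0.2337] [ 0.624 -0.12   0.225] [ 0.66  -0.109  0.25 ] [ 642.2 -115.2] [10. 36.] 84
scene eye0.250 29 [ 0.6401 -0.1161  0.2664] [ 0.636 -0.12   0.251] [ 0.653 -0.112  0.277] [ 644.6 -117.7] [ 8. 17.] 76
scene foot 484 [ 0.6346 -0.1248  0.0681] [ 0.608 -0.146  0.052] [ 0.675 -0.089  0.112] [ 641.4 -117.9] [66. 57.] 2
top eye0.190 7 [ 0.6367 -0.1268  0.1915] [ 0.636 -0.133  0.191] [ 0.645 -0.108  0.208] [ 639.8 -120.7] [ 9. 26.] 4
top eye0.210 60 [ 0.6394 -0.115   0.2199] [ 0.625 -0.133  0.212] [ 0.654 -0.102  0.225] [ 641.1 -117.2] [25. 29.] 44
top eye0.225 8 [ 0.6426 -0.1054  0.2258] [ 0.64  -0.12   0.225] [ 0.646 -0.101  0.227] [ 642.2 -110.6] [18.  6.] 87
top foot 267 [ 0.6321 -0.1087  0.0668] [ 0.611 -0.142  0.053] [ 0.677 -0.085  0.106] [ 643.6 -113.4] [57. 66.] 88
```

View pics/h2.png

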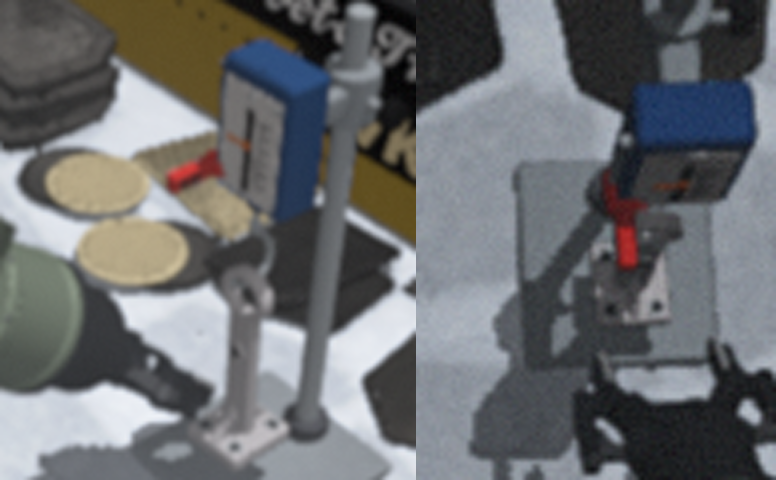

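The bracket hangs in the hook (left (245,290)), and the pointer has come down. Next is the red tab.

```bash
python3 to.py .5945 -.083 .311 .07
```

```text
clock 24.525 tcp [ 0.5895 -0.1136  0.1454] grasp [ 0.5754 -0.115   0.1581] world d [-0.0328  0.027   0.1996] tool d [-0.1287  0.0298 -0.1556] len 0.204
q [ 1.19  0.85 -1.29  2.37  2.37  0.63 -0.18] F [-0.4  0.3 -0.4] w 0.0684
[[-0.664 -0.097  0.741]
 [-0.066  0.995  0.072]
 [-0.745 -0.001 -0.667]]
```

>>> {"method": "play_rows", "body": {
  "steps": [
    [-0.0215, 0.005, -0.026, 0],
    [-0.0215, 0.005, -0.026, 0],
    [-0.0215, 0.005, -0.026, 0],
    [-0.0215, 0.005, -0.026, 0],
    [-0.0215, 0.005, -0.026, 0],
    [-0.0215, 0.005, -0.026, 0],
    [0, 0, 0, 0]
  ],
  "hand": 0.45
}}

```text
clock: 25.4
tool_pos: [0.5763, -0.09, 0.3119]
tcp_rot: [-0.042, 0.913, 0.013, 0.405]
force: [-0.7, -0.5, 0.2]
gripper_width: 0.0383
gripper_force: 0.0
```

```bash
python3 to.py .5945 -.083 .311 0
```

```text
clock 25.4 tcp [ 0.5763 -0.09    0.3119] grasp [ 0.5622 -0.0911  0.3247] world d [ 0.0323  0.0081 -0.0137] tool d [-0.012   0.0053  0.0335] len 0.036
q [ 1.47  0.31 -1.49  2.26  1.52  0.16  0.34] F [-0.7 -0.5  0.2] w 0.0383
[[-0.668 -0.087  0.739]
 [-0.066  0.996  0.058]
 [-0.741 -0.01  -0.671]]
```

>>> {"method": "play_rows", "body": {
  "steps": [
    [0, 0.006, 0, 0],
    [-0.004, 0, 0.011, 0],
    [-0.004, 0, 0.011, 0],
    [-0.004, 0, 0.011, 0],
    [0, 0, 0, 0]
  ]
}}

```text
clock: 26.02
tool_pos: [0.6077, -0.0808, 0.2969]
tcp_rot: [-0.042, 0.913, 0.014, 0.405]
force: [-0.5, 0.9, 0.0]
gripper_width: 0.0388
gripper_force: 0.0
```

```bash
python3 to.py .5945 -.083 .311 0; python3 eye.py .641 -.113 | grep -E "foot|0.21"; python3 - <<'E'
from h import *
for n in('scene','top'):
    c=dict(np.load(f'last_{n}.npz'));f=c['frame'];h=cv2.cvtColor(f,cv2.COLOR_BGR2HSV);P=cloud(c)
    W=(P[...,2]>.27)&(P[...,2]<.40)&(abs(P[...,0]-.61)<.045)&(abs(P[...,1]+.1)<.05)
    o=(h[...,0]>6)&(h[...,0]<24)&(h[...,1]>70)&W
    r=((h[...,0]<5)|(h[...,0]>172))&(h[...,1]>130)&W
    v,u=np.nonzero(o);print(n,'ptr',len(u),u.min(),u.max(),v.min(),v.max(),'red',P[r].mean(0),P[r].min(0),P[r].max(0))
    if len(u):
        for uu,vv in zip(u,v): print((uu,vv),np.round(P[vv,uu],3),h[vv,uu],end=' ')
E
```

```text
clock 26.025 tcp [ 0.6077 -0.0808  0.2969] grasp [ 0.5937 -0.0819  0.3097] world d [ 0.0008 -0.0011  0.0013] tool d [-0.0014 -0.0012 -0.0003] len 0.002
q [ 1.3   0.43 -1.43  2.22  1.67  0.3   0.21] F [-0.5  0.9  0. ] w 0.0388
[[-0.669 -0.089  0.738]
 [-0.066  0.996  0.061]
 [-0.741 -0.008 -0.672]]
scene eye0.210 104 [ 0.6368 -0.1166  0.2192] [ 0.622 -0.135  0.211] [ 0.659 -0.095  0.225] [ 639.2 -116.8] [33. 32.] 58
scene foot 479 [ 0.6348 -0.1239  0.0678] [ 0.609 -0.144  0.052] [ 0.676 -0.087  0.112] [ 642.  -115.7] [67. 57.] 0
top eye0.210 58 [ 0.6405 -0.114   0.2213] [ 0.628 -0.132  0.21 ] [ 0.653 -0.102  0.225] [ 641.6 -114.7] [24. 28.] 28
top foot 141 [ 0.6353 -0.1227  0.0678] [ 0.616 -0.142  0.06 ] [ 0.676 -0.086  0.104] [ 649.4 -119.2] [71. 45.] 26
scene ptr 18 335 347 161 195 red [ 0.61935817 -0.08485969  0.31434516] [ 0.60783739 -0.09244613  0.30716466] [ 0.62974169 -0.07522595  0.31843308]
(np.int64(339), np.int64(161)) [ 0.632 -0.076  0.386] [16 80 70] (np.int64(342), np.int64(183)) [ 0.622 -0.102  0.344] [  9  78 115] (np.int64(343), np.int64(183)) [ 0.624 -0.103  0.344] [
[... 1408 characters left out ...]
 0.625 -0.098  0.344] [  9 120  70] (np.int64(332), np.int64(166)) [ 0.625 -0.102  0.346] [  9 119  79] (np.int64(333), np.int64(166)) [ 0.626 -0.105  0.342] [  9 132  81] (np.int64(336), np.int64(166)) [ 0.624 -0.112  0.346] [ 10 156  72] (np.int64(337), np.int64(166)) [ 0.625 -0.114  0.345] [  8 134  76] (np.int64(338), np.int64(166)) [ 0.629 -0.119  0.333] [ 8 73 66] (np.int64(331), np.int64(167)) [ 0.628 -0.103  0.328] [11 75 65] (np.int64(333), np.int64(167)) [ 0.629 -0.108  0.325] [ 13 107  62] (np.int64(334), np.int64(167)) [ 0.628 -0.11   0.327] [ 9 99 54] (np.int64(335), np.int64(167)) [ 0.628 -0.112  0.327] [ 7 94 46] (np.int64(337), np.int64(167)) [ 0.628 -0.117  0.329] [ 7 87 53]
```

>>> {"method": "play_rows", "body": {
  "steps": [
    [0, -0.001, 0, 0],
    [0, 0, 0, 0],
    [0, 0, 0, 0],
    [0, 0, 0, 0]
  ],
  "hand": 0
}}

```text
clock: 26.62
tool_pos: [0.6071, -0.0804, 0.2979]
tcp_rot: [-0.044, 0.913, 0.014, 0.405]
force: [-2.4, 10.0, 0.8]
gripper_width: 0.0017
gripper_force: 58.9
```

>>> {"method": "play_rows", "body": {
  "steps": [
    [-0.0063, 0, -0.0057, 0],
    [-0.0063, 0, -0.0057, 0],
    [-0.0063, 0, -0.0057, 0],
    [-0.0063, 0, -0.0057, 0],
    [0, 0, 0, 0],
    [0, 0, 0, 0]
  ]
}}

```text
clock: 27.38
tool_pos: [0.6073, -0.0804, 0.332]
tcp_rot: [-0.043, 0.913, 0.014, 0.405]
force: [-5.5, 9.5, 1.6]
gripper_width: 0.0014
gripper_force: 62.1
```

```bash
python3 to.py .5945 -.083 .345 0; cat > lev.py <<'E'
from h import *
import sys
for n in('scene','top'):
    c=cap(n);f=c['frame'];h=cv2.cvtColor(f,cv2.COLOR_BGR2HSV);P=cloud(c)
    W=(P[...,2]>.29)&(P[...,2]<.40)&(abs(P[...,0]-.61)<.045)
    o=(h[...,0]>6)&(h[...,0]<24)&(h[...,1]>70)&W&(P[...,1]<-.095)&(P[...,1]>-.13)
    r=((h[...,0]<5)|(h[...,0]>172))&(h[...,1]>130)&W&(abs(P[...,1]+.085)<.03)
    print(n,'ptr',o.sum(),np.round(np.median(P[o],0),4),'red',r.sum(),np.round(P[r].mean(0),4),np.round(P[r].min(0),3),np.round(P[r].max(0),3))
    t=r&(P[...,0]<.615); 
    if t.any(): print('  tab',t.sum(),'z pct 2/50/98',np.round(np.percentile(P[t][:,2],(2,50,98)),4))
    p=r&(P[...,0]>.618)
    if p.any(): print('  tip part',p.sum(),np.round(np.median(P[p],0),4),np.round(P[p].min(0),3),np.round(P[p].max(0),3))
E
python3 lev.py; python3 eye.py .641 -.113 | grep foot
```

```text
clock 27.375 tcp [ 0.6073 -0.0804  0.332 ] grasp [ 0.5932 -0.0816  0.3447] world d [ 0.0013 -0.0014  0.0003] tool d [-0.0009 -0.0015  0.0007] len 0.002
q [ 1.38  0.33 -1.46  2.18  1.27  0.22  0.58] F [-5.5  9.5  1.6] w 0.0014
[[-0.668 -0.09   0.738]
 [-0.068  0.996  0.06 ]
 [-0.741 -0.01  -0.672]]
scene ptr 14 [ 0.6235 -0.1105  0.3443] red 69 [ 0.6105 -0.086   0.3487] [ 0.583 -0.098  0.342] [ 0.63  -0.074  0.363]
  tab 42 z pct 2/50/98 [0.3432 0.3495 0.3591]
  tip part 21 [ 0.6215 -0.0837  0.3488] [ 0.618 -0.093  0.342] [ 0.63  -0.074  0.352]
top ptr 15 [ 0.6271 -0.1095  0.3407] red 91 [ 0.6159 -0.0805  0.3487] [ 0.596 -0.094  0.304] [ 0.637 -0.071  0.356]
  tab 41 z pct 2/50/98 [0.3465 0.3501 0.3553]
  tip part 45 [ 0.6241 -0.0786  0.3491] [ 0.618 -0.094  0.304] [ 0.637 -0.071  0.354]
scene foot 484 [ 0.6351 -0.1241  0.0677] [ 0.609 -0.145  0.052] [ 0.674 -0.086  0.112] [ 641.6 -115. ] [65. 59.] 2
top foot 56 [ 0.661  -0.0949  0.0674] [ 0.629 -0.131  0.061] [ 0.675 -0.085  0.099] [ 646.9 -103.5] [59. 30.] 30
```

>>> {"method": "play_rows", "body": {
  "steps": [
    [0, 0, 0, 0],
    [0, 0, 0, 0],
    [0, 0, 0, 0]
  ],
  "hand": 0.45
}}

```text
clock: 27.95
tool_pos: [0.6076, -0.0826, 0.3319]
tcp_rot: [-0.042, 0.913, 0.013, 0.405]
force: [0.8, 0.1, 0.3]
gripper_width: 0.0387
gripper_force: 0.0
```

>>> {"method": "play_rows", "body": {
  "steps": [
    [0.008, 0, -0.009, 0],
    [0.02, 0, -0.022, 0],
    [0.02, 0, -0.022, 0],
    [0.02, 0, -0.022, 0],
    [0, 0, 0, 0]
  ]
}}

```text
clock: 28.58
tool_pos: [0.5544, -0.0882, 0.2968]
tcp_rot: [-0.038, 0.915, 0.003, 0.402]
force: [-0.1, -0.5, 0.5]
gripper_width: 0.0384
gripper_force: 0.0
```

```bash
python3 to.py .5945 -.083 .345 0; python3 lev.py; python3 eye.py .641 -.113 | grep -E "foot|0.21|0.19"; python3 - <<'E'
from h import *
c=dict(np.load('last_scene.npz'));d=dict(np.load('last_top.npz'))
a=cv2.resize(c['frame'][145:265,300:390],(420,560),interpolation=cv2.INTER_CUBIC)
b=cv2.resize(d['frame'][140:200,300:355],(360,393),interpolation=cv2.INTER_CUBIC)
b=cv2.copyMakeBorder(b,0,167,0,0,cv2.BORDER_CONSTANT)
cv2.imwrite('pics/m1.png',np.hstack([a,b]))
E
```

```text
clock 28.575 tcp [ 0.5544 -0.0882  0.2968] grasp [ 0.5404 -0.0889  0.3096] world d [0.0541 0.0059 0.0354] tool d [-0.0629  0.0011  0.016 ] len 0.065
q [ 1.49  0.28 -1.49  2.32  1.82  0.16  0.01] F [-0.1 -0.5  0.5] w 0.0384
[[-0.674 -0.071  0.735]
 [-0.067  0.997  0.035]
 [-0.736 -0.026 -0.677]]
scene ptr 15 [ 0.6235 -0.1088  0.3438] red 92 [ 0.6051 -0.0856  0.3486] [ 0.582 -0.092  0.342] [ 0.629 -0.073  0.353]
  tab 66 z pct 2/50/98 [0.3423 0.3499 0.3525]
  tip part 22 [ 0.6221 -0.0838  0.3485] [ 0.619 -0.092  0.343] [ 0.629 -0.073  0.352]
top ptr 12 [ 0.6274 -0.11    0.3415] red 117 [ 0.6097 -0.0806  0.3493] [ 0.584 -0.093  0.313] [ 0.637 -0.071  0.354]
  tab 69 z pct 2/50/98 [0.345  0.3504 0.3535]
  tip part 44 [ 0.6246 -0.0782  0.3484] [ 0.618 -0.093  0.313] [ 0.637 -0.071  0.353]
scene eye0.190 63 [ 0.6362 -0.1143  0.1984] [ 0.632 -0.137  0.19 ] [ 0.646 -0.09   0.21 ] [ 638.5 -113.3] [14. 47.] 1
scene eye0.210 100 [ 0.6369 -0.1177  0.2192] [ 0.621 -0.139  0.21 ] [ 0.659 -0.097  0.225] [ 637.8 -117.2] [33. 32.] 46
scene foot 483 [ 0.6352 -0.1237  0.0677] [ 0.609 -0.145  0.051] [ 0.674 -0.086  0.112] [ 641.1 -115. ] [64. 58.] 3
top eye0.190 11 [ 0.6378 -0.1242  0.2058] [ 0.635 -0.133  0.191] [ 0.648 -0.09   0.209] [ 639.2 -112. ] [12. 44.] 7
top eye0.210 51 [ 0.6399 -0.1148  0.2206] [ 0.624 -0.132  0.21 ] [ 0.653 -0.09   0.225] [ 641.1 -110.8] [38. 27.] 54
top foot 276 [ 0.6331 -0.1079  0.0667] [ 0.611 -0.142  0.055] [ 0.675 -0.085  0.108] [ 642.9 -113.6] [64. 56.] 1
```

View pics/m1.png

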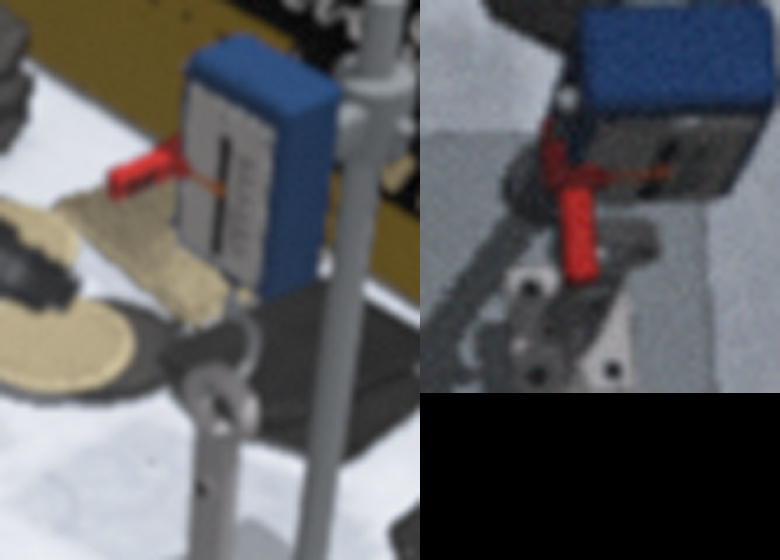

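The marker's red tip runs straight into the orange pointer (left (190,170) to (220,190)). In depth, the tab's centre is at about z 0.345 and the pointer at about 0.344. The bracket hangs still and the gripper is clear, so I'm handing in.

```bash
python3 -c "
from workcell import arm
print(arm.finish_job())"
```

```text
the job is handed in; nothing more can be done
None
```

I handed the job in at about 29 s of the 67 s limit. The bracket hangs still on the hook, pulling it down about 20 mm. The marker tip measures within about 1 mm of the pointer, the gripper touches nothing, and I saw no contact with the tape roll, pen, plugs or blue brackets. The hand-in call returned no verdict.

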